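# Close up a dusk lamp and test its sensor with the torch

## Robot

A 7-joint arm with a two-finger parallel gripper is mounted at the origin on the work surface. World frame = base frame: x ahead of the robot, y to its left, z up, the work surface at z = 0. Lengths are in m, angles in rad, forces in N, time in s.
With the tool pointing down it reaches from about 0.4 to 0.85 m from the base axis. Payload 10.4 kg.
Tool frame: the origin (TCP) lies midway between the tips of the shut fingers; the grasp point (between the pads) lies r.grip_point_offset behind it (r.grip_point_offset is the distance from the TCP to the grasp point, in m); z points along the fingers, y is the line along which they close (so a half turn about z gives the same grasp; the last joint's range is limited). The gripper opens to 87 mm and grips with 3 to 60 N. Pads are 19 mm wide; open, the fingers measure 117 mm over their backs; the gripper's body (75 mm by 190 mm) begins 51 mm behind the grasp point.
Start: joints at [-1.315, 0.332, -0.065, 1.46, 0.022, 1.35, -0.088], TCP at [0.172, 0.601, 0.223] pointing down, gripper open.
Joint ranges: [-2.6, 2.6], [-0.5, 2.12], [-1.47, 1.34], [0.16, 2.42], [-1.27, 4.41], [0.06, 2.06], [-2.6, 2.6]. Speed limits (rad/s): [2.22, 2.22, 2.79, 2.79, 3.14, 3.14, 3.14].

## Interface

Orientations are given as a unit quaternion [x, y, z, w].
In Python, from bench import r gives the robot as it stands.
- The arm moves only by the tool play_rows, never from a script. Its arguments are lists of equal length, an entry for each row: "claw": the closure, from 0 (fully open) to 1 (shut); "delta_pos": the shift along the tool's x, y, z scaled (see below), a list of three; "delta_rot": the turn, a rotation vector about the tool's x, y, z scaled (see below), a list of three. A call has 1 to 8 rows; each row shifts and turns the commanded pose from where the row before left it, along the tool's axes as they then stand; what a row does not reach is not made up. The controller multiplies each number of a shift by 200 mm and each number of a turn by pi rad. A row lasts 1/10 s, in which the tool goes at most 50 mm and 8.59 degrees, less where a joint would pass 70% of its speed; a pose out of reach is approached as far as the arm can. A call with a number of a shift or a turn outside -1 to 1 is refused whole. A call with a gripper value outside its range is refused whole. The fingers move at their own pace and stop on an object; "squeeze" is the grip in N (left out, the last holds). Time passes only in rows, so rows that do not move let the fingers close. It gives the time, the measured TCP pose, the force, the opening and the grip force at its end, in the units of the state.
- r.read_state(): the state, without advancing time (a new reading comes with each control period).
- r.camera(name): name is "side" or "top"; returns a dict with "pixels" (420x560x3 uint8, red, green, blue), "camera_matrix" (3x3 intrinsics, pixels), "cam_to_world" (4x4, takes a point from camera to world coordinates). Camera axes: x right, y up, looking along -z (the intrinsics and any distortion apply to the point x, -y, -z); pixel columns grow to the right and rows downward; lengths in m; the calibration is good to about 2 mm. A picture is of the moment at which its call begins. There is no depth.
- r.close_job(): hands the job in; it is judged then, once.
The state is a dict: "time": time; "joint_positions": joint angles; "joint_vel": joint speeds; "joint_torque": joint torques, N m; "ee_pos": TCP position; "eef_rot": TCP orientation; "ft_force": force on the tool from outside, world axes, zero at the start; "torque": the same for the moment, N m; "width": finger opening in m; "grip_force": force on a finger pad.
Only numpy, scipy, OpenCV 4.12 (cv2) and the standard library are available. Lean on these libraries where they do the work, as an engineer would, in place of code of your own. Each camera call takes 0.05 s, during which the arm holds its last target. There are 200 camera calls.

## Task

Slide the white lamp head up to the green battery pack until their copper ends meet flush, sides in line. Then take the yellow torch, shine it square onto the middle of the lamp's sloping amber sensor window from about 80 mm away, and hold it steady there for two seconds without the torch touching the lamp. Finally stand the torch back on its round black mat, lens down, leaving the lamp closed up and the other things where they are.

Things in the scene. Friction and masses are not known exactly. Their poses are not given: they have to be found in the camera images.
- pack: battery pack of the lamp, green block fixed to the table: 110 (its x) x 60 (its y) x 44 high. Origin: centre of the underside. Its -x end, with a copper contact plate, faces the lamp head; +x points away from the lamp head
- pack_face (a point): centre of the pack's contact end (-55 in x, 22 above the table)
- lamp: lamp head, loose white block of 0.35 kg standing on the table: 120 (its x) x 60 (its y) x 44 high, with the sloping black sensor plate on top (highest point 75 above the table). Origin: centre of the underside. Its +x end carries the copper contact and faces the pack across a gap; x, y axes meant to lie along the pack's x, y axes. Its sides are flat and can be gripped across y
- lamp_face (a point): centre of the lamp head's contact end (+60 in x, 22 up); must meet pack_face
- sensor: dusk sensor on the lamp head: round amber window, 36 diameter, with a red dot in its middle, on a black plate 44 x 52. Origin: centre of the window's surface (at -10, 0, 61.5 in the lamp head's frame). Its z axis points straight out of the window, leaning 35 degrees from vertical towards the lamp head's -x (away from the pack)
- torch: yellow plastic torch, 160 long, standing lens down on its mat, already lit. Round: head 50 diameter from 0 to 36, tapering to a barrel 34 diameter from 56 up to the black tail at 160. 0.18 kg. Origin: centre of the lens (underside as it stands); z points from lens to tail, so the beam leaves along -z
- torch_lens (a point): centre of the torch's lens (same point as the torch's origin)
- torch_spot (a point): point on the beam's axis 80 ahead of the lens
- torch_grip (a point): point on the torch's axis 125 from the lens, in the barrel: a good place to grip, 34 across
- mat: round black rubber mat, 84 diameter, 3 thick, fixed on the table; origin: centre of the underside
- tub: green plastic tub, round, open, 140 across the rim, 110 across the foot, 90 high. Origin: centre of the underside. Bystander
- tin_a: closed tin with red label, 80 diameter, 55 high. Origin: centre of the underside. Bystander
- tin_b: closed tin with blue label, 80 diameter, 55 high. Origin: centre of the underside. Bystander
- jar: closed glass jar with steel lid, 64 diameter, 75 high. Origin: centre of the underside. Bystander
- brush: beech shoe brush lying bristles down along its x axis, 170 x 50 x 42. Origin: centre of the underside. Bystander
- shoehorn: flat aluminium shoehorn lying along its x axis, 185 long, 22 to 38 wide, 5 thick. Origin: centre of the underside. Bystander

How it is judged:
By the outcome, as a careful person would: the job done as asked, in the order asked, and still so for the second after the job is handed in, with the robot touching nothing.
It also fails if it takes over 64 s, if anything falls off the work surface, if the arm or the gripper's body presses on something with over 40 N, if the wrist force passes 120 N, or if a joint passes its speed limit or range.

## Working session

There is one attempt and no reset: what is moved stays moved. The work goes in short steps, Python scripts to look and compute and a tool call to move; the robot and the scene stay as the last step left them, time stands still between calls to the robot, and variables do not carry over. Pictures are saved under pics/ and viewed, at most 11 in all, crops included, and the job is handed in when it is done.

Besides the shell and the picture viewer there is one more tool, called after "Emit:" by a JSON object that holds its "op" and its "data". play_rows: Moves the arm, as the interface text tells. Shifts and turns lie within -1 to 1; 1 stands for 200 mm of shift or pi rad of turn. Its arguments: {"type":"object","properties":{"claw":{"type":"array"},"delta_pos":{"type":"array"},"delta_rot":{"type":"array"},"squeeze":{"type":"number"}},"required":["claw","delta_pos","delta_rot"]}

```bash
ls; mkdir -p pics
python3 - <<'E'
from bench import r
import cv2
s=r.read_state();print(s,r.grip_point_offset)
for n in("top","side"):
    c=r.camera(n);cv2.imwrite(f"pics/{n}0.png",c["pixels"][:,:,::-1]);print({k:v for k,v in c.items() if k!="pixels"})
E
```

```text
pics
{'time': 0.0, 'joint_positions': array([-1.3146045 ,  0.33284678, -0.06469881,  1.46098382,  0.02160003,
        1.34989396, -0.08848886]), 'joint_vel': array([ 0.00025229, -0.00112899,  0.00122229, -0.00018483, -0.00112014,
       -0.00028467, -0.00062284]), 'joint_torque': array([-5.31149963e-04, -6.23273277e+01,  2.42190360e-02, -3.89880610e+01,
       -6.13715826e-02,  4.00922459e-02,  1.23306677e-04]), 'ee_pos': array([0.17189252, 0.60047646, 0.22174932]), 'eef_rot': array([ 1.38929081e-01,  9.90302072e-01, -7.15205098e-04, -6.54307254e-05]), 'ft_force': array([-0.41509172, -0.04567933,  0.17404969]), 'torque': array([ 0.02416227,  0.00866339, -0.01314662]), 'grip_force': 0.0, 'width': 0.08677192782767354} 0.0187
{'camera_matrix': array([[384.58134424,   0.        , 276.36056563],
       [  0.        , 384.58134424, 204.70292806],
       [  0.        ,   0.        ,   1.        ]]), 'cam_to_world': array([[ 0.00625472,  0.99413175, -0.10799512,  0.45831626],
       [-0.99993002,  0.0073023 ,  0.00930755, -0.02944186],
       [ 0.01004154,  0.10792934,  0.99410785,  1.00968665],
       [ 0.        ,  0.        ,  0.        ,  1.        ]])}
{'camera_matrix': array([[544.99472707,   0.        , 287.98525252],
       [  0.        , 544.99472707, 200.10013249],
       [  0.        ,   0.        ,   1.        ]]), 'cam_to_world': array([[ 0.96269455, -0.1958618 ,  0.18670124,  0.86232717],
       [ 0.27016934,  0.65726435, -0.70357096, -1.08174486],
       [ 0.01509061,  0.72776488,  0.68566067,  1.10129741],
       [ 0.        ,  0.        ,  0.        ,  1.        ]])}
```

View pics/top0.png

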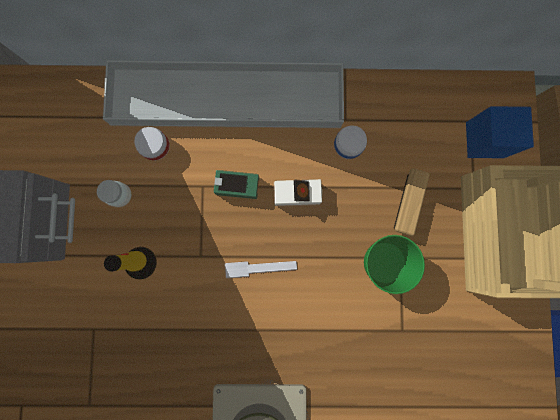

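View pics/side0.png

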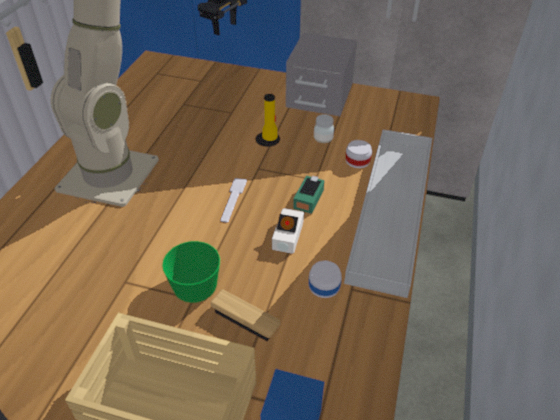

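The top view shows the pack (237,184), the lamp (298,192) with its window at (303,190), and the torch near (125,262). The side view shows the same objects, so I'll enlarge both.

```bash
cat > h.py <<'E'
import numpy as np, cv2
from bench import r
def cam(n):
    c=r.camera(n); return c["pixels"][:,:,::-1].copy(),c["camera_matrix"],c["cam_to_world"]
def proj(P,K,T):
    p=(np.asarray(P,float)-T[:3,3])@T[:3,:3]
    return np.stack([K[0,0]*p[...,0]/-p[...,2]+K[0,2],K[1,1]*-p[...,1]/-p[...,2]+K[1,2]],-1)
def onz(uv,z,K,T):
    uv=np.atleast_2d(np.asarray(uv,float)); d=np.stack([(uv[:,0]-K[0,2])/K[0,0],-(uv[:,1]-K[1,2])/K[1,1],-np.ones(len(uv))],-1)@T[:3,:3].T
    return T[:3,3]+d*((z-T[2,3])/d[:,2])[:,None]
def crop(img,x0,y0,x1,y1,s,name):
    c=cv2.resize(img[y0:y1,x0:x1],None,fx=s,fy=s,interpolation=cv2.INTER_CUBIC)
    for x in range((x0+9)//10*10,x1,10): cv2.line(c,((x-x0)*s,0),((x-x0)*s,8 if x%50 else 16),(255,255,255),1); 
    for y in range((y0+9)//10*10,y1,10): cv2.line(c,(0,(y-y0)*s),(8 if y%50 else 16,(y-y0)*s),(255,255,255),1)
    cv2.imwrite(f"pics/{name}.png",c)
E
python3 - <<'E'
from h import *
a,_,_=cam("top");b,_,_=cam("side")
crop(a,205,160,335,215,6,"tl")
crop(b,250,85,335,255,1,"x")
l=cv2.resize(b[170:255,265:335],None,fx=6,fy=6,interpolation=cv2.INTER_CUBIC)
t=cv2.resize(b[85:155,250:310],None,fx=6,fy=6,interpolation=cv2.INTER_CUBIC)
o=np.zeros((510,780,3),np.uint8);o[:510,:420]=l;o[:420,420:]=t;cv2.imwrite("pics/sl.png",o)
crop(a,95,235,165,290,8,"tt")
E
```

```text
(no output)
```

View pics/tl.png

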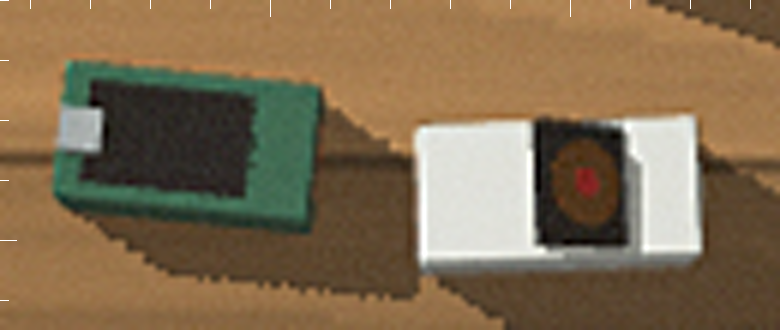

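View pics/sl.png

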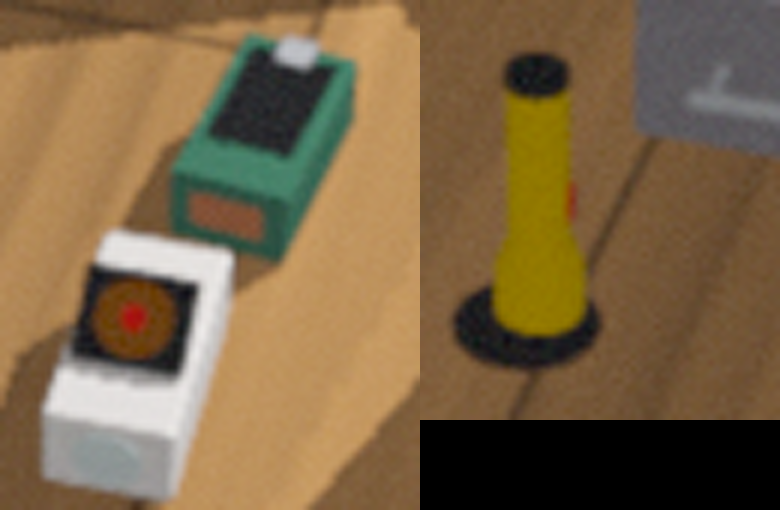

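View pics/tt.png

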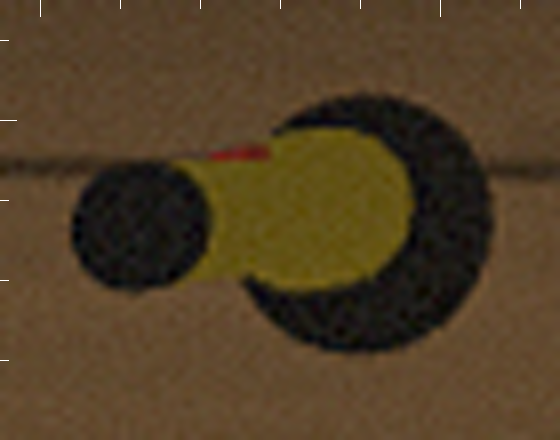

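In the enlarged views I can read the top-face corners of the pack and lamp, the torch tail (top crop 142,227), and the mat centre (364,224). Next I'll fit the poses.

```bash
cat > fit.py <<'E'
from h import *
from scipy.optimize import least_squares
def fit(obs,x0):
    # obs: list of (K,T,objpts,uv)
    def w(p,O):
        c,s=np.cos(p[2]),np.sin(p[2]);O=np.asarray(O,float)/1000
        return np.stack([p[0]+c*O[:,0]-s*O[:,1],p[1]+s*O[:,0]+c*O[:,1],O[:,2]],-1)
    f=lambda p:np.concatenate([(proj(w(p,O),K,T)-uv).ravel() for K,T,O,uv in obs])
    q=least_squares(f,x0);return q.x,np.sqrt(np.mean(q.fun**2))
def up(U,s,off): return (np.asarray(U,float)+.5)/s-.5+np.asarray(off)
E
python3 - <<'E'
from fit import *
_,Kt,Tt=cam("top");_,Ks,Ts=cam("side")
def box(h): return [[h,-30,44],[-h,-30,44],[-h,30,44],[h,30,44]]
def sb(h): return [[h,30,44],[h,-30,44],[-h,-30,44],[-h,30,44],[-h,30,0],[-h,-30,0]]
D={"pack":(55,[[70,62],[322,86],[308,218],[55,190]],[[248,38],[355,63],[290,205],[175,168],[177,232],[280,260]]),
"lamp":(60,[[415,128],[696,116],[700,252],[420,262]],[[113,230],[233,250],[180,437],[45,402],[45,475],[168,497]])}
for n,(h,t,s) in D.items():
    a=(Kt,Tt,box(h),up(t,6,(205,160)));b=(Ks,Ts,sb(h),up(s,6,(265,170)))
    if n=="lamp":
        a=(Kt,Tt,a[2]+[[-10,0,61.5]],np.vstack([a[3],up([[587,182]],6,(205,160))]));b=(Ks,Ts,b[2]+[[-10,0,61.5]],np.vstack([b[3],up([[133,318]],6,(265,170))]))
    for o in ([a],[b],[a,b]): 
        p,e=fit(o,[.5,.0,1.57]);print(n,p.round(4),np.degrees(p[2]).round(1),e.round(2))
for z,t,s in((.163,(142,227),(117,75)),(.003,(364,224),(107,323))):
    print(z,onz(up(t,8,(95,235)),z,Kt,Tt).round(4),onz(up(s,6,(250,85)),z,Ks,Ts).round(4))
E
```

```text
pack [0.6187 0.0642 1.4756] 84.5 0.67
pack [0.6202 0.0683 1.487 ] 85.2 0.94
pack [0.6197 0.0658 1.4833] 85.0 0.98
lamp [ 0.5983 -0.0923  1.6153] 92.6 0.37
lamp [ 0.6005 -0.0873  1.5989] 91.6 0.63
lamp [ 0.5996 -0.0902  1.6102] 92.3 0.85
0.163 [[0.4206 0.3178 0.163 ]] [[0.4226 0.318  0.163 ]]
0.003 [[0.4148 0.3121 0.003 ]] [[0.4164 0.3147 0.003 ]]
```

```bash
cat > plan.py <<'E'
from h import *
from scipy.spatial.transform import Rotation as R, Slerp
G=float(r.grip_point_offset)
def down(yang):  # tool z down, tool y at angle yang (deg)
    a=np.radians(yang); y=np.array([np.cos(a),np.sin(a),0]); z=np.array([0,0,-1.]); return R.from_matrix(np.stack([np.cross(y,z),y,z],1))
def plan(wps,start=None,dec=3):
    """wps: list of (tcp pos, R, nrows). prints rounded rows"""
    s=r.read_state(); p,q=(s["ee_pos"],R.from_quat(s["eef_rot"])) if start is None else start
    P0,Q0=p,q; out=[]
    for P,Q,n in wps:
        d=(Q0.inv()*Q).as_rotvec()
        for i in range(1,n+1):
            tp=P0+(P-P0)*i/n; tq=Q0*R.from_rotvec(d*i/n)
            a=np.round(q.inv().apply(tp-p)/.2,dec); b=np.round((q.inv()*tq).as_rotvec()/np.pi,dec)
            out.append((a,b)); p=p+q.apply(a*.2); q=q*R.from_rotvec(b*np.pi)
        P0,Q0=P,Q
    for k in range(0,len(out),8):
        c=out[k:k+8]
        print("pos",str([[float(x)+0 for x in a] for a,_ in c]).replace(" ",""),"\nrot",str([[float(x)+0 for x in b] for _,b in c]).replace(" ",""))
    return p,q
E
python3 - <<'E'
from plan import *
A=np.array
p,q=plan([(A([.35,.35,.26]),down(50),8),(A([.60,-.09,.20]),down(2.3),16)]);print(p,q.as_quat())
E
```

```text
pos [[-0.15,-0.12,-0.024],[-0.156,-0.112,-0.023],[-0.162,-0.104,-0.024],[-0.167,-0.095,-0.023],[-0.172,-0.086,-0.024],[-0.176,-0.077,-0.023],[-0.18,-0.068,-0.024],[-0.183,-0.058,-0.023]] 
rot [[0.0,0.0,0.017],[0.0,0.0,0.016],[0.0,0.0,0.017],[0.0,0.0,0.017],[0.0,0.0,0.016],[0.0,0.0,0.017],[0.0,0.0,0.017],[0.0,0.0,0.016]]
pos [[-0.148,-0.056,0.019],[-0.151,-0.047,0.018],[-0.153,-0.039,0.019],[-0.155,-0.032,0.019],[-0.157,-0.023,0.019],[-0.157,-0.015,0.019],[-0.158,-0.007,0.018],[-0.158,0.001,0.019]] 
rot [[0.0,0.0,0.017],[0.0,0.0,0.017],[0.0,0.0,0.016],[0.0,0.0,0.017],[0.0,0.0,0.016],[0.0,0.0,0.017],[0.0,0.0,0.016],[0.0,0.0,0.017]]
pos [[-0.158,0.01,0.019],[-0.157,0.018,0.019],[-0.156,0.026,0.019],[-0.155,0.034,0.018],[-0.152,0.042,0.019],[-0.15,0.05,0.019],[-0.148,0.057,0.019],[-0.144,0.065,0.019]] 
rot [[0.0,0.0,0.017],[0.0,0.0,0.016],[0.0,0.0,0.017],[0.0,0.0,0.016],[0.0,0.0,0.017],[0.0,0.0,0.016],[0.0,0.0,0.017],[0.0,0.0,0.016]]
[ 0.59996842 -0.09003673  0.19990761] [ 6.92218268e-01  7.21688182e-01 -1.73127070e-04  8.25171624e-05]
```

Emit:
{"op": "play_rows", "data": {"claw": [0,0,0,0,0,0,0,0], "delta_pos": [[-0.15,-0.12,-0.024],[-0.156,-0.112,-0.023],[-0.162,-0.104,-0.024],[-0.167,-0.095,-0.023],[-0.172,-0.086,-0.024],[-0.176,-0.077,-0.023],[-0.18,-0.068,-0.024],[-0.183,-0.058,-0.023]], "delta_rot": [[0.0,0.0,0.017],[0.0,0.0,0.016],[0.0,0.0,0.017],[0.0,0.0,0.017],[0.0,0.0,0.016],[0.0,0.0,0.017],[0.0,0.0,0.017],[0.0,0.0,0.016]]}}

```text
time: 1.1
ee_pos: [0.3507, 0.3487, 0.2605]
eef_rot: [0.342, 0.94, 0.0, -0.0]
ft_force: [0.2, 1.0, -0.3]
width: 0.0867
grip_force: 0.0
```

Emit:
{"op": "play_rows", "data": {"claw": [0,0,0,0,0,0,0,0], "delta_pos": [[-0.148,-0.056,0.019],[-0.151,-0.047,0.018],[-0.153,-0.039,0.019],[-0.155,-0.032,0.019],[-0.157,-0.023,0.019],[-0.157,-0.015,0.019],[-0.158,-0.007,0.018],[-0.158,0.001,0.019]], "delta_rot": [[0.0,0.0,0.017],[0.0,0.0,0.017],[0.0,0.0,0.016],[0.0,0.0,0.017],[0.0,0.0,0.016],[0.0,0.0,0.017],[0.0,0.0,0.016],[0.0,0.0,0.017]]}}

```text
time: 1.9
ee_pos: [0.4754, 0.1289, 0.2302]
eef_rot: [0.53, 0.848, 0.0, 0.0]
ft_force: [-0.3, 0.3, -0.2]
width: 0.087
grip_force: 0.0
```

Emit:
{"op": "play_rows", "data": {"claw": [0,0,0,0,0,0,0,0], "delta_pos": [[-0.158,0.01,0.019],[-0.157,0.018,0.019],[-0.156,0.026,0.019],[-0.155,0.034,0.018],[-0.152,0.042,0.019],[-0.15,0.05,0.019],[-0.148,0.057,0.019],[-0.144,0.065,0.019]], "delta_rot": [[0.0,0.0,0.017],[0.0,0.0,0.016],[0.0,0.0,0.017],[0.0,0.0,0.016],[0.0,0.0,0.017],[0.0,0.0,0.016],[0.0,0.0,0.017],[0.0,0.0,0.016]]}}

```text
time: 2.7
ee_pos: [0.6006, -0.0909, 0.1998]
eef_rot: [0.693, 0.721, 0.0, 0.0]
ft_force: [0.7, 0.1, 0.4]
width: 0.0871
grip_force: 0.0
```

Run:
```python
from plan import *
A=np.array
s=r.read_state();print(s["time"],s["ee_pos"],s["eef_rot"],s["joint_positions"].round(3))
p,q=plan([(A([.5995,-.088,.10]),down(2.3),4),(A([.5995,-.088,.0145]),down(2.3),8)]);print(p)
```

```text
2.7 [ 0.60057924 -0.09093709  0.19980841] [6.92840459e-01 7.21090894e-01 1.40132474e-04 2.70028903e-05] [-0.43   0.344  0.638  1.573 -0.21   1.295  0.278]
pos [[0.004,-0.001,0.125],[0.003,-0.001,0.125],[0.004,-0.002,0.124],[0.004,-0.001,0.125],[0.0,0.0,0.053],[0.0,0.0,0.054],[0.0,0.0,0.053],[0.0,0.0,0.054]] 
rot [[0.0,0.0,0.0],[0.0,0.0,0.0],[0.0,0.0,0.0],[0.0,0.0,0.0],[0.0,0.0,0.0],[0.0,0.0,0.0],[0.0,0.0,0.0],[0.0,0.0,0.0]]
pos [[0.0,0.0,0.053],[0.0,0.0,0.054],[0.0,0.0,0.053],[0.0,0.0,0.054]] 
rot [[0.0,0.0,0.0],[0.0,0.0,0.0],[0.0,0.0,0.0],[0.0,0.0,0.0]]
[ 0.59950343 -0.0879489   0.01440864]
```

Emit:
{"op": "play_rows", "data": {"claw": [0,0,0,0,0,0,0,0], "delta_pos": [[0.004,-0.001,0.125],[0.003,-0.001,0.125],[0.004,-0.002,0.125],[0.004,-0.001,0.125],[0,0,0.054],[0,0,0.054],[0,0,0.054],[0,0,0.054]], "delta_rot": [[0,0,0],[0,0,0],[0,0,0],[0,0,0],[0,0,0],[0,0,0],[0,0,0],[0,0,0]]}}

```text
time: 3.5
ee_pos: [0.5994, -0.087, 0.0567]
eef_rot: [0.692, 0.722, 0.0, 0.0]
ft_force: [0.3, -0.4, 0.4]
width: 0.0869
grip_force: 0.0
```

Emit:
{"op": "play_rows", "data": {"claw": [0,0,0,0,0,1,1,1], "delta_pos": [[0,0,0.054],[0,0,0.054],[0,0,0.054],[0,0,0.051],[0,0,0],[0,0,0],[0,0,0],[0,0,0]], "delta_rot": [[0,0,0],[0,0,0],[0,0,0],[0,0,0],[0,0,0],[0,0,0],[0,0,0],[0,0,0]], "squeeze": 12}}

```text
time: 4.3
ee_pos: [0.5993, -0.087, 0.0147]
eef_rot: [0.692, 0.722, 0.0, 0.0]
ft_force: [0.8, -0.1, -0.6]
width: 0.0704
grip_force: 0.0
```

Emit:
{"op": "play_rows", "data": {"claw": [1,1,1,1], "delta_pos": [[0,0,0],[0,0,0],[0,0,0],[0,0,0]], "delta_rot": [[0,0,0],[0,0,0],[0,0,0],[0,0,0]]}}

```text
time: 4.7
ee_pos: [0.599, -0.087, 0.0144]
eef_rot: [0.692, 0.722, 0.0, -0.0]
ft_force: [-1.3, 0.6, 4.0]
width: 0.0599
grip_force: 12.0
```

Run:
```python
from plan import *
A=np.array
s=r.read_state();print(s["time"],s["ee_pos"],s["ft_force"],s["width"],s["grip_force"])
# goal in gripper coords: lamp x offset of grip ~ .088-.0902 -> grip at lamp +2mm
pk=A([.6195,.066]);a=np.radians(84.9);ax=A([np.cos(a),np.sin(a)])
g=pk-ax*(.115-.002+.006);print(g)   # stop 6 mm short
plan([(A([g[0],g[1],s["ee_pos"][2]]),down(84.9-90),10)])
```

```text
4.7 [ 0.59895794 -0.08695999  0.01442269] [-1.31121691  0.58339701  4.04315799] 0.05988345781399688 11.999674112303182
[ 0.60892158 -0.05252889]
pos [[0.017,0.006,0.0],[0.017,0.005,0.0],[0.017,0.005,0.0],[0.017,0.005,0.0],[0.018,0.005,0.0],[0.017,0.005,0.0],[0.017,0.004,0.0],[0.018,0.004,0.0]] 
rot [[0.0,0.0,0.004],[0.0,0.0,0.004],[0.0,0.0,0.004],[0.0,0.0,0.005],[0.0,0.0,0.004],[0.0,0.0,0.004],[0.0,0.0,0.004],[0.0,0.0,0.004]]
pos [[0.017,0.004,0.0],[0.018,0.004,0.0]] 
rot [[0.0,0.0,0.004],[0.0,0.0,0.005]]
```

Emit:
{"op": "play_rows", "data": {"claw": [1,1,1,1,1,1,1,1], "delta_pos": [[0.017,0.006,0.0],[0.017,0.005,0.0],[0.017,0.005,0.0],[0.017,0.005,0.0],[0.018,0.005,0.0],[0.017,0.005,0.0],[0.017,0.004,0.0],[0.018,0.004,0.0]], "delta_rot": [[0.0,0.0,0.004],[0.0,0.0,0.004],[0.0,0.0,0.004],[0.0,0.0,0.005],[0.0,0.0,0.004],[0.0,0.0,0.004],[0.0,0.0,0.004],[0.0,0.0,0.004]]}}

```text
time: 5.5
ee_pos: [0.6068, -0.0613, 0.0144]
eef_rot: [0.73, 0.684, -0.001, 0.001]
ft_force: [-2.2, -6.3, 4.5]
width: 0.0596
grip_force: 12.0
```

Emit:
{"op": "play_rows", "data": {"claw": [1,1,1,1], "delta_pos": [[0.017,0.004,0.0],[0.018,0.004,0],[0,0,0],[0,0,0]], "delta_rot": [[0.0,0.0,0.004],[0,0,0.005],[0,0,0],[0,0,0]]}}

```text
time: 5.9
ee_pos: [0.6092, -0.0535, 0.0144]
eef_rot: [0.739, 0.674, -0.0, 0.001]
ft_force: [0.5, -3.9, 5.1]
width: 0.0595
grip_force: 12.0
```

Run:
```python
from plan import *
s=r.read_state();print(s["time"],s["ee_pos"],s["eef_rot"],s["ft_force"],s["width"],s["grip_force"])
a,_,_=cam("top");b,_,_=cam("side")
o=np.zeros((600,800,3),np.uint8)
t=cv2.resize(a[165:205,205:318],None,fx=7,fy=7,interpolation=cv2.INTER_CUBIC)
l=cv2.resize(b[170:224,262:332],None,fx=6,fy=6,interpolation=cv2.INTER_CUBIC)[:320]
o[:280,:791]=t;o[280:280+len(l),:420]=l;cv2.imwrite("pics/c1.png",o)
```

```text
5.9 [ 0.6091681  -0.05349463  0.01444403] [ 7.38659951e-01  6.74077940e-01 -6.74415291e-05  6.35281782e-04] [ 0.48819444 -3.86824979  5.05199477] 0.05946689092386224 12.000455626985058
```

View pics/c1.png

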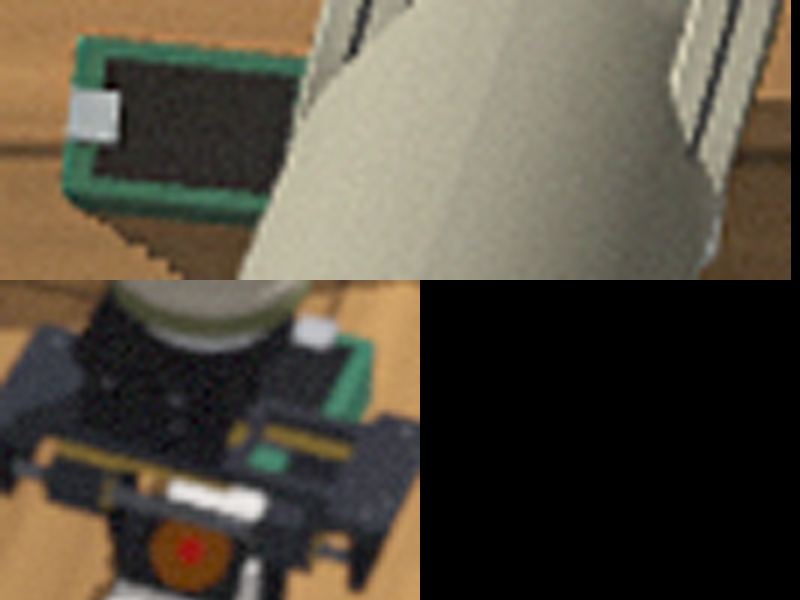

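The arm hides the joint in both views, so I'll close the gap by feel.

Emit:
{"op": "play_rows", "data": {"claw": [1,1,1,1], "delta_pos": [[0.008,0,0],[0.008,0,0],[0,0,0],[0,0,0]], "delta_rot": [[0,0,0],[0,0,0],[0,0,0],[0,0,0]]}}

```text
time: 6.4
ee_pos: [0.6094, -0.0504, 0.0144]
eef_rot: [0.739, 0.674, -0.0, 0.001]
ft_force: [0.5, -5.3, 5.1]
width: 0.0599
grip_force: 12.0
```

Emit:
{"op": "play_rows", "data": {"claw": [1,1,1], "delta_pos": [[0.008,0,0],[0,0,0],[0,0,0]], "delta_rot": [[0,0,0],[0,0,0],[0,0,0]]}}

```text
time: 6.7
ee_pos: [0.6096, -0.0489, 0.0144]
eef_rot: [0.739, 0.674, -0.0, 0.001]
ft_force: [0.5, -5.2, 5.3]
width: 0.0601
grip_force: 12.0
```

Emit:
{"op": "play_rows", "data": {"claw": [1,1,1], "delta_pos": [[0.005,0,0],[0,0,0],[0,0,0]], "delta_rot": [[0,0,0],[0,0,0],[0,0,0]]}}

```text
time: 7.0
ee_pos: [0.6096, -0.048, 0.0145]
eef_rot: [0.739, 0.674, -0.0, 0.001]
ft_force: [0.4, -5.0, 5.9]
width: 0.0598
grip_force: 12.0
```

Emit:
{"op": "play_rows", "data": {"claw": [1,1,1], "delta_pos": [[0.005,0,0],[0,0,0],[0,0,0]], "delta_rot": [[0,0,0],[0,0,0],[0,0,0]]}}

```text
time: 7.3
ee_pos: [0.6097, -0.0471, 0.0144]
eef_rot: [0.739, 0.674, -0.0, 0.001]
ft_force: [-0.4, -5.2, 4.4]
width: 0.0599
grip_force: 12.0
```

Emit:
{"op": "play_rows", "data": {"claw": [1,1,1], "delta_pos": [[0.005,0,0],[0,0,0],[0,0,0]], "delta_rot": [[0,0,0],[0,0,0],[0,0,0]]}}

```text
time: 7.6
ee_pos: [0.6098, -0.0461, 0.0144]
eef_rot: [0.739, 0.674, -0.0, 0.001]
ft_force: [-0.6, -5.3, 6.0]
width: 0.0599
grip_force: 12.0
```

Emit:
{"op": "play_rows", "data": {"claw": [1,1,1], "delta_pos": [[0.005,0,0],[0,0,0],[0,0,0]], "delta_rot": [[0,0,0],[0,0,0],[0,0,0]]}}

```text
time: 7.9
ee_pos: [0.6099, -0.0451, 0.0144]
eef_rot: [0.739, 0.674, -0.0, 0.001]
ft_force: [-0.6, -4.6, 5.4]
width: 0.06
grip_force: 12.0
```

Emit:
{"op": "play_rows", "data": {"claw": [1,1,1], "delta_pos": [[0.005,0,0],[0,0,0],[0,0,0]], "delta_rot": [[0,0,0],[0,0,0],[0,0,0]]}}

```text
time: 8.2
ee_pos: [0.61, -0.0441, 0.0144]
eef_rot: [0.739, 0.674, -0.0, 0.001]
ft_force: [0.3, -5.4, 5.4]
width: 0.0598
grip_force: 12.0
```

Emit:
{"op": "play_rows", "data": {"claw": [1,1,1], "delta_pos": [[0.005,0,0],[0,0,0],[0,0,0]], "delta_rot": [[0,0,0],[0,0,0],[0,0,0]]}}

```text
time: 8.5
ee_pos: [0.61, -0.0437, 0.0144]
eef_rot: [0.739, 0.674, -0.0, 0.001]
ft_force: [-0.7, -6.9, 5.5]
width: 0.0598
grip_force: 12.0
```

Emit:
{"op": "play_rows", "data": {"claw": [1,1,1], "delta_pos": [[0.005,0,0],[0,0,0],[0,0,0]], "delta_rot": [[0,0,0],[0,0,0],[0,0,0]]}}

```text
time: 8.8
ee_pos: [0.61, -0.0437, 0.0144]
eef_rot: [0.739, 0.674, -0.001, 0.001]
ft_force: [-0.5, -9.9, 5.0]
width: 0.0601
grip_force: 12.0
```

Contact came at y=-0.0437: the tool stopped and the force rose to 9.9 N. I'll press slightly more, open, lift, move clear and look.

Emit:
{"op": "play_rows", "data": {"claw": [1,1,0,0,0,0,0,0], "delta_pos": [[0.005,0,0],[0,0,0],[0,0,0],[0,0,0],[0,0,0],[0,0,0],[0,0,-0.05],[0,0,-0.1]], "delta_rot": [[0,0,0],[0,0,0],[0,0,0],[0,0,0],[0,0,0],[0,0,0],[0,0,0],[0,0,0]]}}

```text
time: 9.6
ee_pos: [0.609, -0.0395, 0.0437]
eef_rot: [0.738, 0.675, -0.001, -0.001]
ft_force: [0.2, 0.1, -0.7]
width: 0.0864
grip_force: 0.0
```

Emit:
{"op": "play_rows", "data": {"claw": [0,0,0,0,0,0,0,0], "delta_pos": [[0,0,-0.15],[0,0,-0.2],[0,0,-0.2],[0,0,-0.2],[0,0,-0.15],[0.15,-0.1,0],[0.2,-0.13,0],[0.2,-0.13,0]], "delta_rot": [[0,0,0],[0,0,0],[0,0,0],[0,0,0],[0,0,0],[0,0,0],[0,0,0],[0,0,0]]}}

```text
time: 10.4
ee_pos: [0.5475, 0.077, 0.225]
eef_rot: [0.739, 0.674, 0.001, 0.0]
ft_force: [0.3, 0.3, 0.2]
width: 0.0865
grip_force: 0.0
```

Emit:
{"op": "play_rows", "data": {"claw": [0,0,0,0,0,0], "delta_pos": [[0.2,-0.13,0],[0.2,-0.13,0],[0.2,-0.13,0],[0.2,-0.13,0],[0.2,-0.12,0],[0.2,-0.06,0]], "delta_rot": [[0,0,0],[0,0,0],[0,0,0],[0,0,0],[0,0,0],[0,0,0]]}}

```text
time: 11.0
ee_pos: [0.4285, 0.3299, 0.2253]
eef_rot: [0.738, 0.675, 0.001, -0.001]
ft_force: [0.5, -0.4, 0.7]
width: 0.0871
grip_force: 0.0
```

Run:
```python
from plan import *
s=r.read_state();print(s["time"],s["ee_pos"],s["eef_rot"],s["ft_force"],s["width"],s["joint_positions"].round(2))
a,_,_=cam("top");b,_,_=cam("side")
o=np.zeros((600,800,3),np.uint8)
t=cv2.resize(a[165:205,205:318],None,fx=7,fy=7,interpolation=cv2.INTER_CUBIC)
l=cv2.resize(b[170:250,262:332],None,fx=4,fy=4,interpolation=cv2.INTER_CUBIC)
o[:280,:791]=t;o[280:600,:280]=l;
g=cv2.resize(b[:,:],None,fx=.76,fy=.76);o[280:599,300:725]=g[:319,:425]
cv2.imwrite("pics/c2.png",o)
```

```text
11.0 [0.42850673 0.32991197 0.22532668] [ 7.37862384e-01  6.74950633e-01  6.17694136e-04 -6.03027338e-04] [ 0.47379275 -0.42231926  0.66809622] 0.08714396753465764 [-1.1   0.14  0.4   1.7  -0.06  1.31 -0.78]
```

View pics/c2.png

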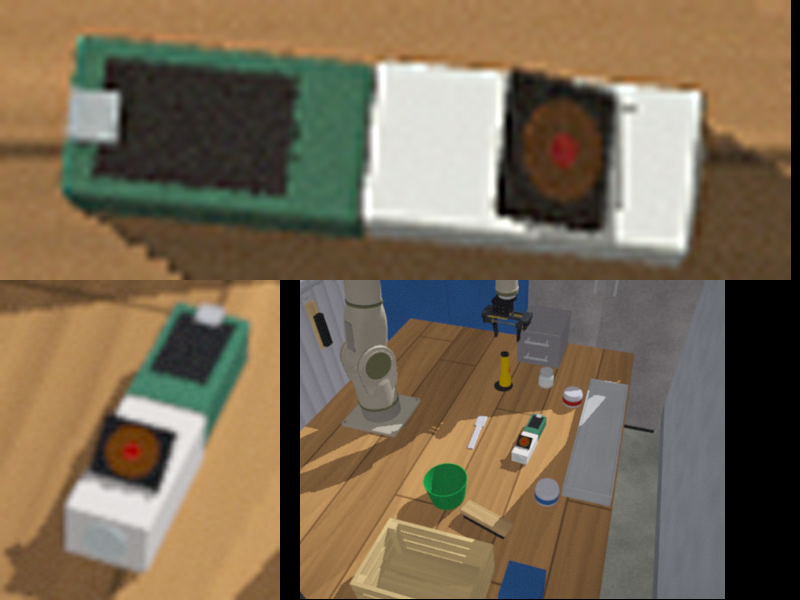

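The top view shows the seam closed at crop column ~370, with the upper edges continuous ((80,37)→(374,62), then (376,62)→(702,90)). I'll check the line-up numerically and plan the torch grasp.

Run:
```python
from fit import *
from plan import *
a,Kt,Tt=cam("top");b,Ks,Ts=cam("side");a=a.astype(float)
def edge(cols,guess,inn):
    out=[]
    for c in cols:
        g=guess(c); y0=int(round(g))
        w=a[y0-6:y0-2,c].mean(0);o=a[y0+inn-1:y0+inn+1,c].mean(0) if inn>2 else a[y0+inn,c]
        al=((a[y0-4:y0+inn+1,c]-w)@(o-w))/((o-w)@(o-w)); out.append((c,y0+inn+.5-al.clip(0,1.2).sum()))
    return np.array(out)
g=lambda c:165+(37+(c-205-80/7)*7*.0855)/7
P=edge(range(220,256),g,2);L=np.vstack([edge(range(262,275),g,4),edge(range(296,303),g,4)])
fp=np.polyfit(*P.T,1);fl=np.polyfit(*L.T,1);print("pack",fp,np.polyval(fp,258.3),"lamp",fl,np.polyval(fl,258.3),(P[:,1]-np.polyval(fp,P[:,0])).std(),(L[:,1]-np.polyval(fl,L[:,0])).std())
# pose fits
box=lambda h:[[h,-30,44],[-h,-30,44],[-h,30,44],[h,30,44]]
A_=(Kt,Tt,box(60)+[[-10,0,61.5]],up([[376,62],[702,90],[688,248],[365,221],[564,150]],7,(205,165)))
B_=(Ks,Ts,[[60,30,44],[60,-30,44],[-60,-30,44],[-60,30,44],[-60,30,0],[-60,-30,0],[-10,0,61.5]],up([[124,397],[208,418],[155,528],[68,510],[67,550],[147,567],[131,451]],4,(262,170-70)))
for o in([A_],[B_],[A_,B_]): print(fit(o,[.6,-.05,1.5]))
```

```text
pack [8.60763659e-02 1.51417249e+02] 173.65077435936428 lamp [1.03128865e-01 1.46265118e+02] 172.9033039062982 0.2720944075249277 0.14806565203793365
(array([ 0.60924506, -0.04933464,  1.49412224]), np.float64(0.34797906278827695))
(array([ 0.61145219, -0.0458051 ,  1.50542635]), np.float64(0.7877856882365346))
(array([ 0.61059133, -0.04787687,  1.50296502]), np.float64(0.8298646116219875))
```

Run:
```python
from h import *
a,_,_=cam("top");b,_,_=cam("side")
for c in (222,230,238,245,250,254,262,266,270,298,302): print(c,[tuple(int(v) for v in x) for x in a[(y:=int(173.5+(c-258)*.087))-3:y+5,c]],y-3)
print("side, right edge rows")
for y in (190,195,200,203,206,209,212,218,224): print(y,[tuple(int(v) for v in x) for x in b[y,(x0:=int(313-(y-205)*.5))-6:x0+8]],x0-6)
```

```text
File "<stdin>", line 3
SyntaxError: assignment expression cannot be used in a comprehension iterable expression
```

Run:
```python
from h import *
import numpy as np
a=np.mean([cam("top")[0] for _ in range(3)],0);b=np.mean([cam("side")[0] for _ in range(3)],0)
def esf(im,cols,line,half=4,tr=False):
    D=[];V=[]
    for c in cols:
        for y in range(int(line(c))-half-1,int(line(c))+half+2):
            D.append(y-line(c));V.append(im[c,y] if tr else im[y,c])
    D=np.array(D);V=np.array(V)
    return [(round(k,1),V[abs(D-k)<.25].mean(0).round().astype(int).tolist()) for k in np.arange(-3,3.1,.5)]
l=lambda c:173.5+(c-258)*.0865
for n,cs in(("pack",range(222,240)),("pack2",range(240,256)),("lamp",range(261,275)),("lamp2",range(294,304))): print(n,esf(a,cs,l))
l2=lambda c:197+(c-258)*.0865
for n,cs in(("pack",range(222,240)),("pack2",range(240,256)),("lamp",range(261,275)),("lamp2",range(278,303))): print("bot",n,esf(a,cs,l2,5))
```

```text
pack [(np.float64(-3.0), [80, 125, 168]), (np.float64(-2.5), [80, 125, 168]), (np.float64(-2.0), [80, 125, 169]), (np.float64(-1.5), [82, 128, 176]), (np.float64(-1.0), [82, 130, 183]), (np.float64(-0.5), [76, 115, 145]), (np.float64(0.0), [86, 115, 99]), (np.float64(0.5), [83, 109, 77]), (np.float64(1.0), [87, 110, 61]), (np.float64(1.5), [88, 114, 63]), (np.float64(2.0), [86, 109, 64]), (np.float64(2.5), [65, 81, 56]), (np.float64(3.0), [46, 54, 47])]
pack2 [(np.float64(-3.0), [80, 125, 167]), (np.float64(-2.5), [81, 126, 169]), (np.float64(-2.0), [82, 128, 172]), (np.float64(-1.5), [83, 131, 176]), (np.float64(-1.0), [83, 132, 182]), (np.float64(-0.5), [78, 125, 171]), (np.float64(0.0), [80, 114, 124]), (np.float64(0.5), [85, 111, 88]), (np.float64(1.0), [83, 107, 69]), (np.float64(1.5), [87, 111, 61]), (np.float64(2.0), [87, 111, 64]), (np.float64(2.5), [74, 93, 59]), (np.float64(3.0), [72, 90, 60])]
lamp [(np.float64(-3.0), [82, 127, 170]), (np.float64(-2.5), [80, 126, 169]), (np.float64(-2.0), [77, 124, 168]), (np.float64(-1.5), [72, 119, 167]), (np.float64(-1.0), [65, 111, 156
[... 1913 characters left out ...]
0), [110, 116, 114]), (np.float64(0.5), [107, 111, 109]), (np.float64(1.0), [100, 107, 109]), (np.float64(1.5), [67, 84, 99]), (np.float64(2.0), [56, 76, 96]), (np.float64(2.5), [46, 70, 93]), (np.float64(3.0), [44, 68, 92])]
bot lamp2 [(np.float64(-3.0), [113, 118, 119]), (np.float64(-2.5), [136, 142, 143]), (np.float64(-2.0), [171, 178, 177]), (np.float64(-1.5), [188, 195, 194]), (np.float64(-1.0), [160, 168, 167]), (np.float64(-0.5), [140, 148, 146]), (np.float64(0.0), [114, 119, 119]), (np.float64(0.5), [111, 115, 114]), (np.float64(1.0), [105, 111, 111]), (np.float64(1.5), [90, 100, 105]), (np.float64(2.0), [60, 77, 95]), (np.float64(2.5), [53, 74, 93]), (np.float64(3.0), [44, 68, 91])]
```

Measured at the seam, the lamp is parallel to the pack but about 0.7 px (1.75 mm) off towards +x, so I'll regrip and correct that.

Run:
```python
from plan import *
A=np.array;q=down(-5.3)
print(r.read_state()["time"]);plan([(A([.61,-.0437,.2]),q,10),(A([.61,-.0437,.08]),q,4),(A([.61,-.0437,.0145]),q,6)])
```

```text
11.5
pos [[-0.176,0.106,0.012],[-0.177,0.106,0.012],[-0.176,0.107,0.012],[-0.176,0.106,0.013],[-0.177,0.106,0.012],[-0.176,0.106,0.012],[-0.176,0.106,0.012],[-0.176,0.106,0.012]] 
rot [[0.0,0.0,0.0],[0.0,0.0,0.0],[0.0,0.0,0.0],[0.0,0.0,0.0],[0.0,0.0,0.0],[0.0,0.0,0.0],[0.0,0.0,0.0],[0.0,0.0,0.0]]
pos [[-0.177,0.107,0.012],[-0.176,0.106,0.012],[0.0,0.0,0.15],[0.0,0.0,0.15],[0.0,0.0,0.15],[0.0,0.0,0.15],[0.0,0.0,0.055],[0.0,0.0,0.055]] 
rot [[0.0,0.0,0.0],[0.0,0.0,0.0],[0.0,0.0,0.0],[0.0,0.0,0.0],[0.0,0.0,0.0],[0.0,0.0,0.0],[0.0,0.0,0.0],[0.0,0.0,0.0]]
pos [[0.0,0.0,0.054],[0.0,0.0,0.055],[0.0,0.0,0.054],[0.0,0.0,0.055]] 
rot [[0.0,0.0,0.0],[0.0,0.0,0.0],[0.0,0.0,0.0],[0.0,0.0,0.0]]
```

Emit:
{"op": "play_rows", "data": {"claw": [0,0,0,0,0,0,0,0], "delta_pos": [[-0.176,0.106,0.012],[-0.177,0.106,0.012],[-0.176,0.107,0.012],[-0.176,0.106,0.013],[-0.177,0.106,0.012],[-0.176,0.106,0.012],[-0.176,0.106,0.012],[-0.176,0.106,0.012]], "delta_rot": [[0,0,0],[0,0,0],[0,0,0],[0,0,0],[0,0,0],[0,0,0],[0,0,0],[0,0,0]]}}

```text
time: 12.3
ee_pos: [0.5746, 0.0296, 0.2049]
eef_rot: [0.739, 0.674, 0.0, -0.0]
ft_force: [0.6, 0.4, 0.4]
width: 0.087
grip_force: 0.0
```

Emit:
{"op": "play_rows", "data": {"claw": [0,0,0,0,0,0], "delta_pos": [[-0.177,0.107,0.012],[-0.176,0.106,0.012],[0,0,0.15],[0,0,0.15],[0,0,0.15],[0,0,0.15]], "delta_rot": [[0,0,0],[0,0,0],[0,0,0],[0,0,0],[0,0,0],[0,0,0]]}}

```text
time: 12.9
ee_pos: [0.6101, -0.0431, 0.0789]
eef_rot: [0.739, 0.674, 0.0, 0.0]
ft_force: [0.5, -0.4, 0.4]
width: 0.0868
grip_force: 0.0
```

Emit:
{"op": "play_rows", "data": {"claw": [0,0,0,0,0,0,0], "delta_pos": [[0,0,0.055],[0,0,0.055],[0,0,0.054],[0,0,0.055],[0,0,0.054],[0,0,0.055],[0,0,0]], "delta_rot": [[0,0,0],[0,0,0],[0,0,0],[0,0,0],[0,0,0],[0,0,0],[0,0,0]]}}

```text
time: 13.6
ee_pos: [0.6092, -0.0423, 0.0127]
eef_rot: [0.738, 0.675, -0.001, -0.001]
ft_force: [0.4, 0.1, 0.7]
width: 0.087
grip_force: 0.0
```

Emit:
{"op": "play_rows", "data": {"claw": [1,1,1,1,1,1,1], "delta_pos": [[0,0,0],[0,0,0],[0,0,0],[0,0,0],[0,0,0],[0,0,0],[0,0,0]], "delta_rot": [[0,0,0],[0,0,0],[0,0,0],[0,0,0],[0,0,0],[0,0,0],[0,0,0]], "squeeze": 12}}

```text
time: 14.3
ee_pos: [0.6103, -0.0424, 0.0146]
eef_rot: [0.738, 0.674, 0.0, 0.0]
ft_force: [-1.2, 0.2, 3.7]
width: 0.0601
grip_force: 12.0
```

Run:
```python
from plan import *
s=r.read_state();q=R.from_quat(s["eef_rot"]);y=q.apply([0,1,0]);print(s["time"],s["ee_pos"],np.degrees(np.arctan2(y[1],y[0])),s["ft_force"],s["width"])
```

```text
14.3 [ 0.61034054 -0.04237052  0.01464084] -5.178100471255469 [-1.15999507  0.17246702  3.68567889] 0.060096558948989284
```

Emit:
{"op": "play_rows", "data": {"claw": [1,1,1,1], "delta_pos": [[-0.01,0,0],[0,-0.009,0],[0,0,0],[0,0,0]], "delta_rot": [[0,0,0],[0,0,0],[0,0,0],[0,0,0]]}}

```text
time: 14.7
ee_pos: [0.6089, -0.0436, 0.0147]
eef_rot: [0.738, 0.675, 0.001, 0.0]
ft_force: [3.1, 4.2, 2.7]
width: 0.0598
grip_force: 12.0
```

Emit:
{"op": "play_rows", "data": {"claw": [1,1,1,1], "delta_pos": [[0.005,0,0],[0.005,0,0],[0,0,0],[0,0,0]], "delta_rot": [[0,0,0],[0,0,0],[0,0,0],[0,0,0]]}}

```text
time: 15.1
ee_pos: [0.6088, -0.0435, 0.0147]
eef_rot: [0.739, 0.674, -0.0, 0.001]
ft_force: [4.3, -2.4, 3.7]
width: 0.0604
grip_force: 12.0
```

Emit:
{"op": "play_rows", "data": {"claw": [1,1,1], "delta_pos": [[0.005,0,0],[0,0,0],[0,0,0]], "delta_rot": [[0,0,0],[0,0,0],[0,0,0]]}}

```text
time: 15.4
ee_pos: [0.6086, -0.0432, 0.0146]
eef_rot: [0.739, 0.674, -0.0, 0.001]
ft_force: [3.0, -3.2, 5.1]
width: 0.0596
grip_force: 12.0
```

Emit:
{"op": "play_rows", "data": {"claw": [1,1,1], "delta_pos": [[0.005,0,0],[0,0,0],[0,0,0]], "delta_rot": [[0,0,0],[0,0,0],[0,0,0]]}}

```text
time: 15.7
ee_pos: [0.6084, -0.0427, 0.0146]
eef_rot: [0.739, 0.674, -0.001, 0.001]
ft_force: [1.7, -5.5, 5.5]
width: 0.0599
grip_force: 12.0
```

Emit:
{"op": "play_rows", "data": {"claw": [1,1,1], "delta_pos": [[0.005,0,0],[0,0,0],[0,0,0]], "delta_rot": [[0,0,0],[0,0,0],[0,0,0]]}}

```text
time: 16.0
ee_pos: [0.6084, -0.0422, 0.0146]
eef_rot: [0.739, 0.674, -0.001, 0.001]
ft_force: [1.2, -6.9, 6.4]
width: 0.0599
grip_force: 12.0
```

Emit:
{"op": "play_rows", "data": {"claw": [1,1,1], "delta_pos": [[0.005,0,0],[0,0,0],[0,0,0]], "delta_rot": [[0,0,0],[0,0,0],[0,0,0]]}}

```text
time: 16.3
ee_pos: [0.6084, -0.0421, 0.0146]
eef_rot: [0.739, 0.673, -0.001, 0.001]
ft_force: [1.2, -9.8, 4.7]
width: 0.0601
grip_force: 12.0
```

Emit:
{"op": "play_rows", "data": {"claw": [1,1,1], "delta_pos": [[0.005,0,0],[0,0,0],[0,0,0]], "delta_rot": [[0,0,0],[0,0,0],[0,0,0]]}}

```text
time: 16.6
ee_pos: [0.6083, -0.0421, 0.0146]
eef_rot: [0.74, 0.673, -0.002, 0.002]
ft_force: [0.7, -12.1, 5.9]
width: 0.0598
grip_force: 12.0
```

Emit:
{"op": "play_rows", "data": {"claw": [0,0,0,0,0,0,0,0], "delta_pos": [[0,0,0],[0,0,0],[0,0,0],[0,0,0],[0,0,-0.05],[0,0,-0.1],[0,0,-0.15],[0,0,-0.2]], "delta_rot": [[0,0,0],[0,0,0],[0,0,0],[0,0,0],[0,0,0],[0,0,0],[0,0,0],[0,0,0]]}}

```text
time: 17.4
ee_pos: [0.6078, -0.0372, 0.1148]
eef_rot: [0.738, 0.674, -0.001, -0.001]
ft_force: [1.1, 0.3, 0.3]
width: 0.0872
grip_force: 0.0
```

Emit:
{"op": "play_rows", "data": {"claw": [0,0,0,0,0,0,0,0], "delta_pos": [[0,0,-0.2],[0,0,-0.2],[0,0,-0.15],[0.18,-0.11,0],[0.18,-0.11,0],[0.18,-0.11,0],[0.18,-0.11,0],[0.18,-0.11,0]], "delta_rot": [[0,0,0],[0,0,0],[0,0,0],[0,0,0],[0,0,0],[0,0,0],[0,0,0],[0,0,0]]}}

```text
time: 18.2
ee_pos: [0.5145, 0.1532, 0.2252]
eef_rot: [0.738, 0.674, 0.001, -0.0]
ft_force: [0.3, 0.4, 0.4]
width: 0.0868
grip_force: 0.0
```

Emit:
{"op": "play_rows", "data": {"claw": [0,0,0,0,0], "delta_pos": [[0.18,-0.11,0],[0.18,-0.11,0],[0.18,-0.11,0],[0.18,-0.11,0],[0.18,-0.11,0]], "delta_rot": [[0,0,0],[0,0,0],[0,0,0],[0,0,0],[0,0,0]]}}

```text
time: 18.7
ee_pos: [0.4213, 0.3423, 0.2253]
eef_rot: [0.738, 0.674, 0.0, -0.0]
ft_force: [0.7, 0.4, -0.4]
width: 0.0871
grip_force: 0.0
```

```bash
cat > seam.py <<'E'
from h import *
from scipy.optimize import curve_fit
a=np.mean([cam("top")[0] for _ in range(2)],0)
f=lambda x,lo,hi,m,s:lo+(hi-lo)/(1+np.exp(-(x-m)/s))
def edge(cols,c0,ch,lo,hi):
    D=[];V=[]
    for c in cols:
        l=c0+(c-258)*.1015
        for y in range(int(l)-4,int(l)+4):
            if lo<y-l<hi: D.append(y-l);V.append(a[y,c,ch])
    q,_=curve_fit(f,D,V,[V[0],V[-1],0,.3]); return q[2]
for n,cs,ch in(("p1",range(222,240),2),("p2",range(240,256),2),("l1",range(261,275),0),("l2",range(294,303),0)): print(n,edge(cs,173.5,ch,-2.5,1.9).round(2))
E
python3 seam.py
python3 - <<'E'
from plan import *
A=np.array
s=r.read_state();print(s["time"],s["ee_pos"],s["ft_force"])
plan([(A([.4216,.318,.21]),down(-5.3),3),(A([.4216,.318,.1093]),down(-5.3),5)])
E
```

```text
p1 0.23
p2 0.18
l1 0.16
l2 0.22
18.8 [0.41824188 0.3467248  0.22463171] [-0.16314892  0.65811767 -0.51205141]
pos [[-0.047,0.01,0.024],[-0.048,0.009,0.025],[-0.047,0.01,0.024],[0.0,0.0,0.101],[0.0,0.0,0.1],[0.0,0.0,0.101],[0.0,0.001,0.101],[-0.001,0.0,0.1]] 
rot [[0.0,0.0,0.001],[0.0,0.0,0.001],[0.0,0.0,0.001],[0.0,0.0,0.0],[0.0,0.0,0.0],[0.0,0.0,0.0],[0.0,0.0,0.0],[0.0,0.0,0.0]]
```

The seam edges now agree to within 0.1 px, so the lamp is aligned. Next, grip the torch.

Emit:
{"op": "play_rows", "data": {"claw": [0,0,0,0,0,0,0,0], "delta_pos": [[-0.047,0.01,0.024],[-0.048,0.009,0.025],[-0.047,0.01,0.024],[0,0,0.1],[0,0,0.1],[0,0,0.1],[0,0,0.1],[0,0,0.1]], "delta_rot": [[0,0,0],[0,0,0],[0,0,0],[0,0,0],[0,0,0],[0,0,0],[0,0,0],[0,0,0]]}}

```text
time: 19.6
ee_pos: [0.4261, 0.3102, 0.1089]
eef_rot: [0.739, 0.673, 0.0, 0.0]
ft_force: [-0.5, 0.2, -0.2]
width: 0.0868
grip_force: 0.0
```

Emit:
{"op": "play_rows", "data": {"claw": [0,0,1,1,1,1,1,1], "delta_pos": [[0,0,0],[0,0,0],[0,0,0],[0,0,0],[0,0,0],[0,0,0],[0,0,0],[0,0,0]], "delta_rot": [[0,0,0],[0,0,0],[0,0,0],[0,0,0],[0,0,0],[0,0,0],[0,0,0],[0,0,0]], "squeeze": 30}}

```text
time: 20.4
ee_pos: [0.4254, 0.3123, 0.1098]
eef_rot: [0.738, 0.674, 0.0, -0.0]
ft_force: [-0.1, -0.3, -0.6]
width: 0.047
grip_force: 0.0
```

Emit:
{"op": "play_rows", "data": {"claw": [1,1,1,1], "delta_pos": [[0,0,0],[0,0,0],[0,0,0],[0,0,0]], "delta_rot": [[0,0,0],[0,0,0],[0,0,0],[0,0,0]]}}

```text
time: 20.8
ee_pos: [0.4253, 0.3122, 0.1096]
eef_rot: [0.738, 0.674, -0.0, -0.0]
ft_force: [0.1, 0.8, -0.4]
width: 0.0326
grip_force: 30.0
```

Run:
```python
from plan import *
s=r.read_state();print(s["time"],s["ee_pos"],s["eef_rot"],s["ft_force"],s["width"],s["grip_force"],s["joint_positions"].round(2))
```

```text
20.8 [0.42530157 0.31224234 0.10960255] [ 7.38295865e-01  6.74476982e-01 -1.25021615e-04 -2.97031472e-05] [ 0.13848958  0.78082051 -0.39094655] 0.03263587489004123 29.999847100116313 [-1.1   0.22  0.43  1.88 -0.1   1.07 -0.72]
```

The settled grip is ~6 mm off the torch axis along y, because I planned from an unsettled reading. I'll reopen, shift and regrip.

Emit:
{"op": "play_rows", "data": {"claw": [0,0,0,0,0,0,0,0], "delta_pos": [[0,0,0],[0,0,0],[0,0,0],[0,0,0],[0.015,0,0],[0.014,0,0],[0,0,0],[0,0,0]], "delta_rot": [[0,0,0],[0,0,0],[0,0,0],[0,0,0],[0,0,0],[0,0,0],[0,0,0],[0,0,0]]}}

```text
time: 21.6
ee_pos: [0.426, 0.3182, 0.1097]
eef_rot: [0.738, 0.675, -0.0, 0.0]
ft_force: [0.4, 0.7, 0.5]
width: 0.0846
grip_force: 0.0
```

Run:
```python
from plan import *
s=r.read_state();print(s["time"],s["ee_pos"],s["width"])
a,K,T=cam("top");b,Ks,Ts=cam("side")
o=np.zeros((600,800,3),np.uint8)
o[:480,:400]=cv2.resize(b[75:155,245:311],(400,480),interpolation=cv2.INTER_CUBIC)
o[:400,400:]=cv2.resize(a[225:295,95:165],(400,400),interpolation=cv2.INTER_CUBIC)
cv2.imwrite("pics/t1.png",o)
```

```text
21.6 [0.42595832 0.31815978 0.10970491] 0.0846078443842484
```

View pics/t1.png

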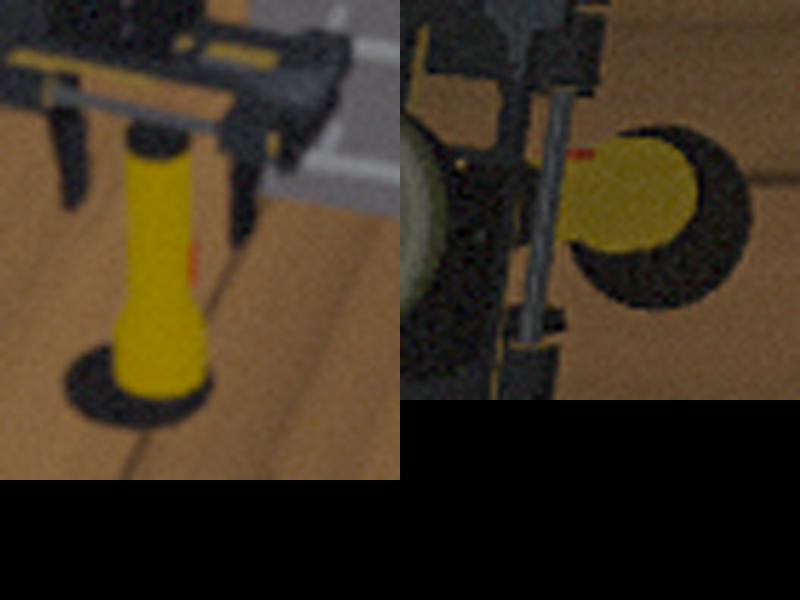

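The torch still stands on the mat, centred between the open fingers. Closing.

Emit:
{"op": "play_rows", "data": {"claw": [1,1,1,1,1,1,1,1], "delta_pos": [[0,0,0],[0,0,0],[0,0,0],[0,0,0],[0,0,0],[0,0,0],[0,0,0],[0,0,0]], "delta_rot": [[0,0,0],[0,0,0],[0,0,0],[0,0,0],[0,0,0],[0,0,0],[0,0,0],[0,0,0]], "squeeze": 35}}

```text
time: 22.5
ee_pos: [0.4259, 0.3181, 0.1097]
eef_rot: [0.738, 0.674, 0.0, -0.0]
ft_force: [0.1, 0.1, -0.0]
width: 0.0329
grip_force: 35.0
```

Emit:
{"op": "play_rows", "data": {"claw": [1,1,1,1,1,1,1], "delta_pos": [[0,0,-0.05],[0,0,-0.1],[0,0,-0.15],[0,0,-0.15],[0,0,-0.1],[0,0,0],[0,0,0]], "delta_rot": [[0,0,0],[0,0,0],[0,0,0],[0,0,0],[0,0,0],[0,0,0],[0,0,0]]}}

```text
time: 23.2
ee_pos: [0.4258, 0.318, 0.2195]
eef_rot: [0.738, 0.674, 0.0, -0.0]
ft_force: [-0.9, -0.0, -2.7]
width: 0.0327
grip_force: 35.0
```

Run:
```python
from plan import *
A=np.array
s=r.read_state();print(s["time"],s["ee_pos"],s["ft_force"],s["width"],s["grip_force"])
# shining pose
a=np.radians(84.6);ax=A([np.cos(a),np.sin(a),0]);pk=A([.6195,.066,0])
# lamp centre: from grip: TCP (.6083,-.0421..-.0437), lamp +2mm -> and vision (.6106-.0017,-.0479)
L=A([.6085,-.0465,0])-0
S=L-ax*.01+A([0,0,.0615]); n=np.cos(np.radians(35))*A([0,0,1])-np.sin(np.radians(35))*ax
y=A([np.sin(a),-np.cos(a),0]);Q=R.from_matrix(np.stack([np.cross(y,-n),y,-n],1))
lens=S+.08*n; tcp=S+(.08+.125-G)*n
print("S",S,"n",n,"tcp",tcp)
pre=tcp+n*.05
p,q=plan([(A([.47,.20,.27]),down(-5.4),6),(A([.56,-.05,.32]),down(-5.4),10),(pre,Q,8)])
print(p,pre)
```

```text
23.2 [0.42582297 0.31797906 0.21951558] [-0.87082944 -0.04611245 -2.68026454] 0.032701977196979995 34.9993068119511
S [ 0.60755892 -0.05645562  0.0615    ] n [-0.05397831 -0.57103088  0.81915204] tcp [ 0.59750276 -0.16283867  0.21410803]
pos [[-0.095,0.046,-0.042],[-0.094,0.045,-0.042],[-0.095,0.046,-0.042],[-0.094,0.045,-0.042],[-0.095,0.046,-0.042],[-0.094,0.046,-0.043],[-0.12,0.056,-0.025],[-0.121,0.057,-0.025]] 
rot [[0.0,0.0,0.0],[0.0,0.0,0.0],[0.0,0.0,0.001],[0.0,0.0,0.0],[0.0,0.0,0.0],[0.0,0.0,0.0],[0.0,0.0,0.0],[0.0,0.0,0.0]]
pos [[-0.12,0.056,-0.025],[-0.12,0.057,-0.025],[-0.12,0.056,-0.025],[-0.121,0.057,-0.025],[-0.12,0.056,-0.025],[-0.12,0.057,-0.025],[-0.12,0.056,-0.025],[-0.121,0.057,-0.025]] 
rot [[0.0,0.0,0.0],[0.0,0.0,0.0],[0.0,0.0,0.0],[0.0,0.0,0.0],[0.0,0.0,0.0],[0.0,0.0,0.0],[0.0,0.0,0.0],[0.0,0.0,0.0]]
pos [[-0.086,0.03,0.041],[-0.088,0.029,0.034],[-0.091,0.03,0.027],[-0.093,0.03,0.02],[-0.095,0.03,0.012],[-0.094,0.03,0.006],[-0.095,0.03,-0.002],[-0.095,0.03,-0.008]] 
rot [[0.0,0.024,0.0],[0.0,0.025,0.0],[0.0,0.024,0.0],[0.0,0.024,0.0],[0.0,0.024,0.0],[0.0,0.025,0.0],[0.0,0.024,0.0],[0.0,0.024,0.0]]
[ 0.59483869 -0.19132298  0.25501574] [ 0.59480384 -0.19139022  0.25506563]
```

Emit:
{"op": "play_rows", "data": {"claw": [1,1,1,1,1,1,1,1], "delta_pos": [[-0.095,0.046,-0.042],[-0.094,0.045,-0.042],[-0.095,0.046,-0.042],[-0.094,0.045,-0.042],[-0.095,0.046,-0.042],[-0.094,0.046,-0.043],[-0.12,0.056,-0.025],[-0.121,0.057,-0.025]], "delta_rot": [[0,0,0],[0,0,0],[0,0,0.001],[0,0,0],[0,0,0],[0,0,0],[0,0,0],[0,0,0]]}}

```text
time: 24.0
ee_pos: [0.4877, 0.149, 0.2791]
eef_rot: [0.739, 0.674, -0.001, -0.0]
ft_force: [-0.1, 0.3, -2.0]
width: 0.0329
grip_force: 35.0
```

Emit:
{"op": "play_rows", "data": {"claw": [1,1,1,1,1,1,1,1], "delta_pos": [[-0.12,0.056,-0.025],[-0.12,0.057,-0.025],[-0.12,0.056,-0.025],[-0.121,0.057,-0.025],[-0.12,0.056,-0.025],[-0.12,0.057,-0.025],[-0.12,0.056,-0.025],[-0.121,0.057,-0.025]], "delta_rot": [[0,0,0],[0,0,0],[0,0,0],[0,0,0],[0,0,0],[0,0,0],[0,0,0],[0,0,0]]}}

```text
time: 24.8
ee_pos: [0.5599, -0.0508, 0.3189]
eef_rot: [0.739, 0.673, -0.001, -0.001]
ft_force: [-0.2, 0.9, -2.7]
width: 0.0329
grip_force: 35.0
```

Emit:
{"op": "play_rows", "data": {"claw": [1,1,1,1,1,1,1,1], "delta_pos": [[-0.086,0.03,0.041],[-0.088,0.029,0.034],[-0.091,0.03,0.027],[-0.093,0.03,0.02],[-0.095,0.03,0.012],[-0.094,0.03,0.006],[-0.095,0.03,-0.002],[-0.095,0.03,-0.008]], "delta_rot": [[0,0.024,0],[0,0.025,0],[0,0.024,0],[0,0.024,0],[0,0.024,0],[0,0.025,0],[0,0.024,0],[0,0.024,0]]}}

```text
time: 25.6
ee_pos: [0.5947, -0.1921, 0.2533]
eef_rot: [0.705, 0.641, 0.223, -0.204]
ft_force: [0.7, 1.1, -1.8]
width: 0.033
grip_force: 35.0
```

Emit:
{"op": "play_rows", "data": {"claw": [1,1,1], "delta_pos": [[0,0,0],[0,0,0],[0,0,0]], "delta_rot": [[0,0,0],[0,0,0],[0,0,0]]}}

```text
time: 25.9
ee_pos: [0.5952, -0.1903, 0.255]
eef_rot: [0.705, 0.643, 0.222, -0.202]
ft_force: [-0.1, -0.6, -1.7]
width: 0.0326
grip_force: 35.0
```

```bash
cat > shine.py <<'E'
from plan import *
A=np.array
a=np.radians(84.6);ax=A([np.cos(a),np.sin(a),0])
L=A([.6085,-.0472,0])
S=L-ax*.01+A([0,0,.0615]); n=np.cos(np.radians(35))*A([0,0,1])-np.sin(np.radians(35))*ax
y=A([np.sin(a),-np.cos(a),0]);Q=R.from_matrix(np.stack([np.cross(y,-n),y,-n],1))
tcp=S+(.08+.1067)*n
s=r.read_state();q=R.from_quat(s["eef_rot"])
e=q.apply([0,0,1]);print(s["time"],s["ee_pos"],tcp,"tilt err deg",np.degrees(np.arccos(min(1,-e@n))),s["ft_force"],s["width"],s["joint_positions"].round(2))
lens=s["ee_pos"]+.1067*e;t=((S-lens)@e);print("lens dist",t,"spot miss",(lens+t*e-S).round(4))
E
python3 - <<'E'
from shine import *
plan([(tcp,Q,6)])
E
```

```text
25.9 [ 0.59515999 -0.19026619  0.25501871] [ 0.59748117 -0.16376709  0.21443569] tilt err deg 0.11217979981980729 [-0.1147326  -0.5641816  -1.69272903] 0.03264277474176414 [ 0.06  0.59  0.74  1.32 -0.86  1.77  0.69]
lens dist 0.12850264350011903 spot miss [-0.      0.001   0.0007]
pos [[-0.001,0.0,0.04],[-0.001,0.0,0.041],[-0.002,0.0,0.04],[-0.001,0.0,0.041],[-0.001,0.0,0.04],[-0.001,-0.001,0.041]] 
rot [[0.0,0.0,0.0],[0.0,0.0,0.0],[0.0,0.0,0.0],[0.0,0.0,0.0],[0.0,0.0,0.0],[0.0,0.0,0.0]]
```

Emit:
{"op": "play_rows", "data": {"claw": [1,1,1,1,1,1,1,1], "delta_pos": [[-0.001,0,0.04],[-0.001,0,0.041],[-0.002,0,0.04],[-0.001,0,0.041],[-0.001,0,0.04],[-0.001,-0.001,0.041],[0,0,0],[0,0,0]], "delta_rot": [[0,0,0],[0,0,0],[0,0,0],[0,0,0],[0,0,0],[0,0,0],[0,0,0],[0,0,0]]}}

```text
time: 26.7
ee_pos: [0.5972, -0.1646, 0.2147]
eef_rot: [0.705, 0.642, 0.222, -0.202]
ft_force: [-0.1, 0.7, -1.8]
width: 0.0329
grip_force: 35.0
```

Run:
```python
from shine import *
a,Kt,Tt=cam("top");b,Ks,Ts=cam("side")
o=np.zeros((600,800,3),np.uint8)
e_=e
axis=[s["ee_pos"]+e_*d for d in (.1067,.07,-.0533)]
print("side axis px (lens, 36, tail)",proj(axis,Ks,Ts).round(1).tolist(),"S",proj(S,Ks,Ts).round(1)); print("top",proj(axis,Kt,Tt).round(1).tolist())
o[:600,:400]=cv2.resize(b[140:260,250:330],(400,600),interpolation=cv2.INTER_CUBIC)
o[:400,400:]=cv2.resize(a[150:230,260:340],(400,400),interpolation=cv2.INTER_CUBIC)
cv2.imwrite("pics/s1.png",o)
```

```text
26.7 [ 0.59720623 -0.16460728  0.21466182] [ 0.59748117 -0.16376709  0.21443569] tilt err deg 0.08504227824850218 [-0.1094183   0.65999057 -1.76839923] 0.03286901395344383 [ 0.01  0.59  0.72  1.41 -0.87  1.68  0.71]
lens dist 0.08067874493266312 spot miss [-0.0004 -0.0006 -0.0005]
side axis px (lens, 36, tail) [[287.9, 206.1], [285.1, 202.8], [274.4, 190.6]] S [293.8 212.4]
top [[304.9, 184.1], [315.4, 182.8], [356.4, 178.0]]
```

View pics/s1.png

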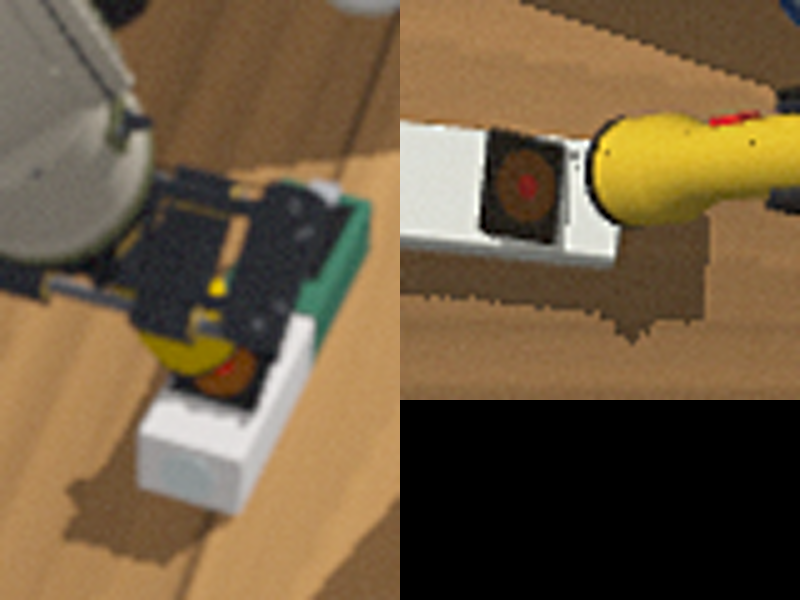

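The top crop shows the head aimed at the window, with the red dot at crop (527,187) and the lens rim's left edge near crop x≈590. I'll compare those with the torch model.

Run:
```python
from shine import *
_,Kt,Tt=cam("top");_,Ks,Ts=cam("side")
X=q.apply([1,0,0]);Y=q.apply([0,1,0]);G0=s["ee_pos"]-G*e
th=np.linspace(0,2*np.pi,73)
print("S top",proj(S,Kt,Tt),"obs",260+(527-400+.5)/5-.5,150+187.5/5-.5,"S side",proj(S,Ks,Ts),"obs",250+226.5/5-.5,140+368.5/5-.5)
for piv in (-6,-4,-2,0,2,4):
    d=R.from_rotvec(Y*np.radians(piv)).apply(e);x=np.cross(Y,d)
    rim=lambda t,rad:proj(G0+d*t+rad*(np.cos(th)[:,None]*x+np.sin(th)[:,None]*Y),Kt,Tt)
    A1=rim(.125,.025);A2=rim(.125-.036,.025)
    c=lambda P:((P+.5-[260,150])*5+[400,0])
    l=proj(G0+d*.125,Ks,Ts)
    print(piv,"rim left",c(A1).min(0).round(),"rim y",c(A1)[:,1].max().round(),"lens->tilt",np.degrees(np.arccos(d@[0,0,-1])).round(1),"head y",c(A2)[:,1].min().round(),c(A2)[:,1].max().round())
```

```text
26.8 [ 0.59729996 -0.16506167  0.2150206 ] [ 0.59748117 -0.16376709  0.21443569] tilt err deg 0.0972481569467568 [-0.79915962 -0.83532468 -1.5627822 ] 0.03273188827712847 [ 0.01  0.59  0.72  1.41 -0.87  1.68  0.71]
lens dist 0.0812266630465677 spot miss [-0.0001 -0.0009 -0.0006]
S top [284.02994847 186.32462799] obs 285.0 187.0 S side [293.81912096 212.38882738] obs 294.8 213.2
-6 rim left [606. 124.] rim y 230.0 lens->tilt 28.9 head y 115.0 225.0
-4 rim left [599. 122.] rim y 229.0 lens->tilt 30.9 head y 113.0 224.0
-2 rim left [593. 120.] rim y 228.0 lens->tilt 32.9 head y 112.0 223.0
0 rim left [587. 119.] rim y 226.0 lens->tilt 34.9 head y 111.0 222.0
2 rim left [580. 117.] rim y 225.0 lens->tilt 36.9 head y 109.0 221.0
4 rim left [574. 115.] rim y 223.0 lens->tilt 38.9 head y 108.0 220.0
```

The torch axis agrees with the model to about 1° and the spot to within ~1 mm. Holding steady.

Emit:
{"op": "play_rows", "data": {"claw": [1,1,1,1,1,1,1,1], "delta_pos": [[0,0,0],[0,0,0],[0,0,0],[0,0,0],[0,0,0],[0,0,0],[0,0,0],[0,0,0]], "delta_rot": [[0,0,0],[0,0,0],[0,0,0],[0,0,0],[0,0,0],[0,0,0],[0,0,0],[0,0,0]]}}

```text
time: 27.7
ee_pos: [0.5972, -0.1646, 0.2147]
eef_rot: [0.705, 0.642, 0.222, -0.202]
ft_force: [-0.4, 0.5, -2.1]
width: 0.0325
grip_force: 35.0
```

Emit:
{"op": "play_rows", "data": {"claw": [1,1,1,1,1,1,1,1], "delta_pos": [[0,0,0],[0,0,0],[0,0,0],[0,0,0],[0,0,0],[0,0,0],[0,0,0],[0,0,0]], "delta_rot": [[0,0,0],[0,0,0],[0,0,0],[0,0,0],[0,0,0],[0,0,0],[0,0,0],[0,0,0]]}}

```text
time: 28.5
ee_pos: [0.5972, -0.1647, 0.2147]
eef_rot: [0.705, 0.642, 0.222, -0.202]
ft_force: [-0.6, -0.5, -2.3]
width: 0.0328
grip_force: 35.0
```

Emit:
{"op": "play_rows", "data": {"claw": [1,1,1,1,1,1,1,1], "delta_pos": [[0,0,0],[0,0,0],[0,0,0],[0,0,0],[0,0,0],[0,0,0],[0,0,0],[0,0,0]], "delta_rot": [[0,0,0],[0,0,0],[0,0,0],[0,0,0],[0,0,0],[0,0,0],[0,0,0],[0,0,0]]}}

```text
time: 29.3
ee_pos: [0.5972, -0.1647, 0.2146]
eef_rot: [0.705, 0.642, 0.222, -0.202]
ft_force: [0.4, 0.3, -1.3]
width: 0.0327
grip_force: 35.0
```

Run:
```python
from shine import *
M=A([.416,.3135])
plan([(tcp+n*.06,Q,6),(A([.56,-.05,.32]),down(-5.3),10),(A([.47,.20,.27]),down(-5.3),10),(A([*M,.22]),down(-5.3),8)])
```

```text
29.3 [ 0.59721272 -0.1646602   0.21463612] [ 0.59748117 -0.16376709  0.21443569] tilt err deg 0.0813285660764123 [ 0.38731224  0.33216344 -1.27179203] 0.03270892932823237 [ 0.01  0.59  0.72  1.41 -0.87  1.68  0.71]
lens dist 0.0806875480042401 spot miss [-0.0003 -0.0007 -0.0005]
pos [[0.0,0.0,-0.049],[0.001,0.0,-0.05],[0.0,0.0,-0.049],[0.001,0.001,-0.05],[0.0,0.0,-0.049],[0.001,0.0,-0.05],[0.075,-0.024,0.019],[0.076,-0.024,0.013]] 
rot [[0.0,0.0,0.0],[0.0,0.0,0.0],[0.0,0.0,0.0],[0.0,0.0,0.0],[0.0,0.0,0.0],[0.0,0.0,0.0],[0.0,-0.019,0.0],[0.0,-0.019,0.0]]
pos [[0.077,-0.024,0.009],[0.077,-0.024,0.004],[0.078,-0.024,0.0],[0.077,-0.024,-0.005],[0.077,-0.024,-0.01],[0.076,-0.024,-0.015],[0.075,-0.024,-0.019],[0.074,-0.024,-0.024]] 
rot [[0.0,-0.02,0.0],[0.0,-0.019,0.0],[0.0,-0.02,0.0],[0.0,-0.019,0.0],[0.0,-0.02,0.0],[0.0,-0.019,0.0],[0.0,-0.02,0.0],[0.0,-0.019,0.0]]
pos [[0.12,-0.056,0.025],[0.12,-0.057,0.025],[0.12,-0.056,0.025],[0.121,-0.057,0.025],[0.12,-0.056,0.025],[0.12,-0.057,0.025],[0.12,-0.056,0.025],[0.121,-0.057,0.025]] 
rot [[0.0,0.0,0.0],[0.0,0.0,0.0],[0.0,0.0,0.0],[0.0,0.0,0.0],[0.0,0.0,0.0],[0.0,0.0,0.0],[0.0,0.0,0.0],[0.0,0.0,0.0]]
pos [[0.12,-0.056,0.025],[0.12,-0.057,0.025],[0.068,-0.04,0.032],[0.067,-0.04,0.031],[0.067,-0.04,0.031],[0.068,-0.04,0.031],[0.067,-0.041,0.032],[0.068,-0.04,0.031]] 
rot [[0.0,0.0,0.0],[0.0,0.0,0.0],[0.0,0.0,0.0],[0.0,0.0,0.0],[0.0,0.0,0.0],[0.0,0.0,0.0],[0.0,0.0,0.0],[0.0,0.0,0.0]]
pos [[0.067,-0.04,0.031],[0.068,-0.04,0.031]] 
rot [[0.0,0.0,0.0],[0.0,0.0,0.0]]
```

Emit:
{"op": "play_rows", "data": {"claw": [1,1,1,1,1,1,1,1], "delta_pos": [[0,0,-0.049],[0.001,0,-0.05],[0,0,-0.049],[0.001,0.001,-0.05],[0,0,-0.049],[0.001,0,-0.05],[0.075,-0.024,0.019],[0.076,-0.024,0.013]], "delta_rot": [[0,0,0],[0,0,0],[0,0,0],[0,0,0],[0,0,0],[0,0,0],[0,-0.019,0],[0,-0.019,0]]}}

```text
time: 30.1
ee_pos: [0.587, -0.1699, 0.275]
eef_rot: [0.718, 0.652, 0.178, -0.162]
ft_force: [-0.1, 0.9, -1.6]
width: 0.0325
grip_force: 35.0
```

Emit:
{"op": "play_rows", "data": {"claw": [1,1,1,1,1,1,1,1], "delta_pos": [[0.077,-0.024,0.009],[0.077,-0.024,0.004],[0.078,-0.024,0],[0.077,-0.024,-0.005],[0.077,-0.024,-0.01],[0.076,-0.024,-0.015],[0.075,-0.024,-0.019],[0.074,-0.024,-0.024]], "delta_rot": [[0,-0.02,0],[0,-0.019,0],[0,-0.02,0],[0,-0.019,0],[0,-0.02,0],[0,-0.019,0],[0,-0.02,0],[0,-0.019,0]]}}

```text
time: 30.9
ee_pos: [0.5597, -0.0495, 0.3211]
eef_rot: [0.74, 0.673, -0.0, 0.001]
ft_force: [1.1, 0.0, -2.4]
width: 0.0328
grip_force: 35.0
```

Emit:
{"op": "play_rows", "data": {"claw": [1,1,1,1,1,1,1,1], "delta_pos": [[0.12,-0.056,0.025],[0.12,-0.057,0.025],[0.12,-0.056,0.025],[0.121,-0.057,0.025],[0.12,-0.056,0.025],[0.12,-0.057,0.025],[0.12,-0.056,0.025],[0.121,-0.057,0.025]], "delta_rot": [[0,0,0],[0,0,0],[0,0,0],[0,0,0],[0,0,0],[0,0,0],[0,0,0],[0,0,0]]}}

```text
time: 31.7
ee_pos: [0.4874, 0.1507, 0.2805]
eef_rot: [0.74, 0.673, 0.0, -0.0]
ft_force: [0.6, 0.0, -2.1]
width: 0.0325
grip_force: 35.0
```

Emit:
{"op": "play_rows", "data": {"claw": [1,1,1,1,1,1,1,1], "delta_pos": [[0.12,-0.056,0.025],[0.12,-0.057,0.025],[0.068,-0.04,0.032],[0.067,-0.04,0.031],[0.067,-0.04,0.031],[0.068,-0.04,0.031],[0.067,-0.041,0.032],[0.068,-0.04,0.031]], "delta_rot": [[0,0,0],[0,0,0],[0,0,0],[0,0,0],[0,0,0],[0,0,0],[0,0,0],[0,0,0]]}}

```text
time: 32.5
ee_pos: [0.4289, 0.2861, 0.232]
eef_rot: [0.739, 0.673, -0.0, -0.0]
ft_force: [-0.1, -0.4, -1.5]
width: 0.033
grip_force: 35.0
```

Emit:
{"op": "play_rows", "data": {"claw": [1,1,1,1,1,1], "delta_pos": [[0.067,-0.04,0.031],[0.068,-0.04,0.031],[0,0,0],[0,0,0],[0,0,0],[0,0,0]], "delta_rot": [[0,0,0],[0,0,0],[0,0,0],[0,0,0],[0,0,0],[0,0,0]]}}

```text
time: 33.1
ee_pos: [0.4166, 0.313, 0.2204]
eef_rot: [0.74, 0.673, 0.0, -0.0]
ft_force: [0.2, 0.6, -2.2]
width: 0.0327
grip_force: 35.0
```

Run:
```python
from plan import *
A=np.array;M=A([.416,.3135])
s=r.read_state();e=R.from_quat(s["eef_rot"]).apply([0,0,1]);print(s["time"],s["ee_pos"],e,s["ft_force"],s["width"])
plan([(A([*M,.135]),down(-5.3),5),(A([*M,.112]),down(-5.3),5)])
a,Kt,Tt=cam("top");b,Ks,Ts=cam("side")
o=np.zeros((600,800,3),np.uint8)
o[:500,:350]=cv2.resize(b[55:155,245:315],(350,500),interpolation=cv2.INTER_CUBIC)
o[:400,400:]=cv2.resize(a[225:305,95:175],(400,400),interpolation=cv2.INTER_CUBIC)
cv2.imwrite("pics/p1.png",o)
```

```text
33.1 [0.41661442 0.3129814  0.22044771] [ 4.71570030e-04  4.87807695e-04 -9.99999770e-01] [ 0.16710317  0.58174844 -2.20788573] 0.03271943158373127
pos [[0.0,-0.001,0.085],[0.001,0.0,0.086],[0.0,-0.001,0.085],[0.001,-0.001,0.086],[0.0,0.0,0.085],[0.0,0.0,0.023],[0.0,-0.001,0.023],[0.0,0.0,0.023]] 
rot [[0.0,0.0,0.0],[0.0,0.0,0.0],[0.0,0.0,0.0],[0.0,0.0,-0.001],[0.0,0.0,0.0],[0.0,0.0,0.0],[0.0,0.0,0.0],[0.0,0.0,0.0]]
pos [[0.0,0.0,0.023],[0.0,0.0,0.023]] 
rot [[0.0,0.0,0.0],[0.0,0.0,0.0]]
```

View pics/p1.png

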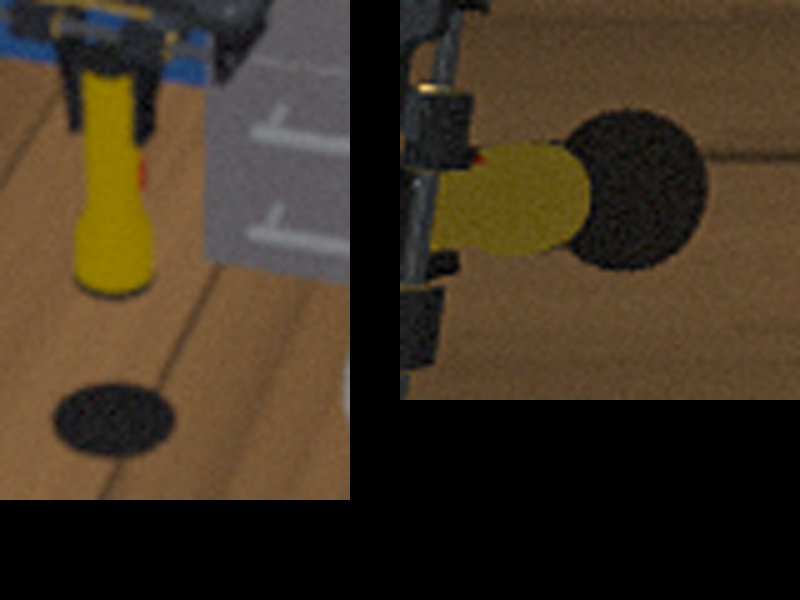

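The torch hangs directly above the mat in the side view (torch x≈114, mat centre (114,420)). Lowering.

Emit:
{"op": "play_rows", "data": {"claw": [1,1,1,1,1,1,1,1], "delta_pos": [[0,-0.001,0.085],[0.001,0,0.085],[0,-0.001,0.085],[0.001,-0.001,0.085],[0,0,0.085],[0,0,0.04],[0,0,0.04],[0,0,0.03]], "delta_rot": [[0,0,0],[0,0,0],[0,0,0],[0,0,0],[0,0,0],[0,0,0],[0,0,0],[0,0,0]]}}

```text
time: 34.0
ee_pos: [0.4157, 0.3141, 0.113]
eef_rot: [0.739, 0.673, 0.0, -0.0]
ft_force: [0.2, 0.3, -1.4]
width: 0.0326
grip_force: 35.0
```

Emit:
{"op": "play_rows", "data": {"claw": [1,1,1,1,1], "delta_pos": [[0,0,0.005],[0,0,0.005],[0,0,0],[0,0,0],[0,0,0]], "delta_rot": [[0,0,0],[0,0,0],[0,0,0],[0,0,0],[0,0,0]]}}

```text
time: 34.5
ee_pos: [0.4156, 0.3141, 0.1114]
eef_rot: [0.739, 0.673, 0.0, -0.0]
ft_force: [-0.4, 1.1, -2.0]
width: 0.0327
grip_force: 35.0
```

Emit:
{"op": "play_rows", "data": {"claw": [1,1,1,1], "delta_pos": [[0,0,0.005],[0,0,0.003],[0,0,0],[0,0,0]], "delta_rot": [[0,0,0],[0,0,0],[0,0,0],[0,0,0]]}}

```text
time: 34.9
ee_pos: [0.4155, 0.3141, 0.1097]
eef_rot: [0.739, 0.673, 0.0, -0.0]
ft_force: [-0.9, 0.2, 2.2]
width: 0.0325
grip_force: 35.0
```

Emit:
{"op": "play_rows", "data": {"claw": [1,1,1], "delta_pos": [[0,0,0.003],[0,0,0],[0,0,0]], "delta_rot": [[0,0,0],[0,0,0],[0,0,0]]}}

```text
time: 35.2
ee_pos: [0.4157, 0.3142, 0.1097]
eef_rot: [0.739, 0.673, 0.0, -0.0]
ft_force: [-3.6, -2.8, 8.8]
width: 0.0328
grip_force: 35.0
```

Emit:
{"op": "play_rows", "data": {"claw": [1,0,0,0,0,0,0,0], "delta_pos": [[0,0,-0.002],[0,0,0],[0,0,0],[0,0,0],[0,0,0],[0,0,0],[0,0,-0.05],[0,0,-0.1]], "delta_rot": [[0,0,0],[0,0,0],[0,0,0],[0,0,0],[0,0,0],[0,0,0],[0,0,0],[0,0,0]]}}

```text
time: 36.0
ee_pos: [0.4149, 0.3134, 0.1391]
eef_rot: [0.739, 0.673, -0.001, 0.0]
ft_force: [0.5, 0.5, 0.8]
width: 0.0804
grip_force: 0.0
```

Emit:
{"op": "play_rows", "data": {"claw": [0,0,0,0,0,0,0,0], "delta_pos": [[0,0,-0.15],[0,0,-0.2],[0,0,-0.2],[0.1,0,0],[0.1,0,0],[0.1,0,0],[0,0,0],[0,0,0]], "delta_rot": [[0,0,0],[0,0,0],[0,0,0],[0,0,0],[0,0,0],[0,0,0],[0,0,0],[0,0,0]]}}

```text
time: 36.8
ee_pos: [0.4212, 0.3734, 0.2496]
eef_rot: [0.739, 0.673, -0.0, 0.0]
ft_force: [0.4, 0.1, -0.1]
width: 0.0874
grip_force: 0.0
```

```bash
python3 seam.py
python3 - <<'E'
from h import *
a,_,_=cam("top");b,_,_=cam("side")
o=np.zeros((590,800,3),np.uint8)
o[:420,:400]=b[:,100:500];o[:420,400:]=cv2.resize(a[:,:],(400,300)).repeat(1,0)[:420] if 0 else 0
o[:300,400:]=cv2.resize(a,(400,300));o[300:,400:700]=cv2.resize(b[80:155,240:317],(300,290),interpolation=cv2.INTER_CUBIC)
cv2.imwrite("pics/f.png",o);print(r.read_state()["time"],r.read_state()["ee_pos"])
E
```

```text
p1 0.24
p2 0.18
l1 0.16
l2 0.22
37.0 [0.421343   0.37288461 0.24965809]
```

View pics/f.png

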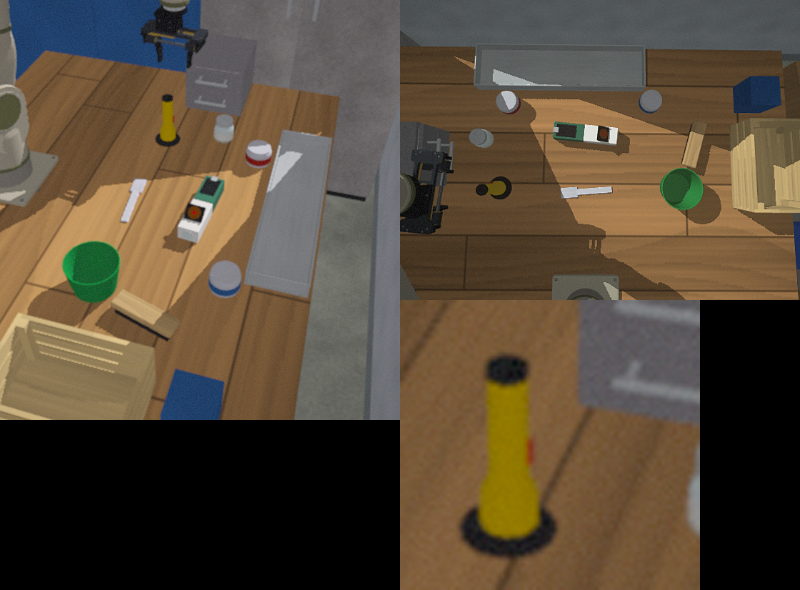

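The torch stands centred on its mat (final crop 508,525), the lamp is closed up and in line, the bystanders are undisturbed, and the gripper is clear.

```bash
python3 -c "
from bench import r
print(r.close_job())"
```

```text
the job is handed in; nothing more can be done
None
```

The job is handed in at about 37 s: the lamp is flush and in line with the pack, the torch was held about 81 mm from the sensor window for over two seconds, and it now stands lens down on its mat with nothing else disturbed.

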